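# Set the altar board

### The job

Set the small altar board: the candlestick goes on the coaster in front of the incense burner (the side nearer the robot), the white vase on the coaster in front of the stone statuette, the square wooden pedestal on the coaster between the burner and the statuette, and the tea cup on top of the pedestal. Set each thing down gently, not dropped, so that everything stands upright, well centred on what it stands on, and is let go. Do not tip anything over, and leave the burner, the statuette and the hand bell where they are.

Things in the scene. Friction and masses are not known exactly. Their poses are not given: they have to be found in the camera images.
- candlestick: Loose brass candlestick with an ivory candle, 120 mm tall without the wick, 0.2 kg. Origin at the centre of its underside, z up its axis. Round foot 54 mm across and 6 mm thick, thin stem, drip pan 38 mm across at 42 to 47 mm height, candle 22 mm in diameter from 47 to 120 mm height (grip the candle). The four loose things start standing on the table, in any order, nearer the robot than the board or to its left and right.
- vase: Loose small white porcelain vase, 104 mm tall, closed dark mouth, 0.18 kg. Origin at the centre of its underside, z up its axis. Foot 44 mm across, belly 60 mm across at 35 mm height, straight neck 29 mm in diameter from 68 to 98 mm height (grip the neck), lip 36 mm across on top.
- pedestal: Loose square wooden pedestal, 56 x 56 mm and 30 mm tall, 0.07 kg. Origin at the centre of its underside, x and y square to its sides, z up. A 9 mm thick foot slab and top slab, both 56 mm square, with a 44 mm square dark waist between them. Its turn about the vertical does not matter in the end.
- cup: Loose white porcelain tea cup without a handle, open at the top, 54 mm across at the rim, narrower at the foot, 45 mm tall, wall 3 mm, 0.09 kg. Origin at the centre of its underside, z up its axis. It can be gripped across the outside just below the rim.
- burner: Lidded bronze incense burner on three legs with two small ears (at its +y and -y sides), 84 mm tall, body 80 mm across, 98 mm across the ears, 0.9 kg. Origin at the centre of its underside. It stands free at the far side of the board, on the left or on the right half, and must stay where it is.
- statuette: Small seated animal figure of grey stone on a plinth 66 mm (x) by 56 mm (y), 86 mm tall, 0.8 kg. Origin at the centre of the plinth's underside; it faces its own -x, towards the robot. It stands free on the far side of the board, on the half where the burner is not, and must stay where it is.
- coaster_left: Round light wooden coaster, 76 mm across, 3 mm thick, fixed on the near left part of the dark wooden altar board (350 mm wide, 220 mm deep, 10 mm thick, lying on the table, turned by at most 9 degrees). Origin at the centre of its underside, which is 10 mm above the table; its top is at 13 mm. The burner or the statuette stands about 120 mm behind it.
- coaster_right: Coaster like coaster_left, on the near right part of the board. The other one of burner and statuette stands about 120 mm behind it.
- coaster_centre: Coaster like coaster_left, in the middle of the far side of the board, between the burner and the statuette (each about 110 mm away from it, to the left and right).
- bell: Loose brass hand bell standing on its mouth, 94 mm tall, 60 mm across at the bottom, with a dark wooden handle 16 mm thick; origin at the centre of its underside. A bystander on the table to the right of the board: not to be moved.
Things that resemble listed ones, but are neither listed nor needed, are in the scene too. Leave any pink or purple look-alike of the vase alone. What is shaped like the candlestick but purple is not meant.

How it is judged (in metres and radians):
At the end, for the whole second after the job is handed in: Candlestick, vase and pedestal stand within 13 mm of the centres of the coasters in front of the burner, in front of the statuette and between them; the cup stands on the pedestal within 12 mm of its centre; all four are upright within about 7 degrees and at rest (((horizontal distance between burner and coaster_left below 0.17 m and horizontal distance between candlestick and coaster_left below 0.013 m and z of candlestick in the frame of coaster_left below 0.008 m and horizontal distance between vase and coaster_right below 0.013 m and z of vase in the frame of coaster_right below 0.008 m) or (horizontal distance between burner and coaster_right below 0.17 m and horizontal distance between candlestick and coaster_right below 0.013 m and z of candlestick in the frame of coaster_right below 0.008 m and horizontal distance between vase and coaster_left below 0.013 m and z of vase in the frame of coaster_left below 0.008 m)) and horizontal distance between pedestal and coaster_centre below 0.013 m and z of pedestal in the frame of coaster_centre below 0.008 m and horizontal distance between cup and pedestal below 0.012 m and z of cup in the frame of pedestal between 0.026 and 0.035 m and angle between each of candlestick, vase, pedestal, cup's own z axis and vertical below 0.12 rad and linear speed of each of candlestick, vase, pedestal, cup below 0.02 m/s); the robot touches nothing.
It fails at once if the candlestick, vase, pedestal or cup tipped over (beyond about 45 degrees) (angle between any of candlestick, vase, pedestal, cup's own z axis and vertical above 0.8 rad).
It fails at once if burner shifted by more than 15 mm or tipped over (distance of burner from where it was at the start of the episode above 0.015 m or angle between burner's own z axis and vertical above 0.5 rad).
It fails at once if statuette shifted by more than 15 mm or tipped over (distance of statuette from where it was at the start of the episode above 0.015 m or angle between statuette's own z axis and vertical above 0.5 rad).
It fails at once if bell shifted by more than 15 mm or tipped over (distance of bell from where it was at the start of the episode above 0.015 m or angle between bell's own z axis and vertical above 0.5 rad).
It fails at once if a thing dropped: it falls free of the fingers at over 0.6 m/s (a fall of about 20 mm) ((linear speed of candlestick above 0.6 m/s and contact force between the fingers and candlestick below 0.1 N) or (linear speed of vase above 0.6 m/s and contact force between the fingers and vase below 0.1 N) or (linear speed of pedestal above 0.6 m/s and contact force between the fingers and pedestal below 0.1 N) or (linear speed of cup above 0.6 m/s and contact force between the fingers and cup below 0.1 N)).
It also fails if it takes over 106 s, if anything falls off the work surface, if the arm or the gripper's body presses on something with over 40 N, if the wrist force passes 120 N, or if a joint passes its speed limit or range.

### The arm

A 6-joint arm with a two-finger parallel gripper is mounted at the origin on the work surface. World frame = base frame: x ahead of the robot, y to its left, z up, the work surface at z = 0. Lengths are in m, angles in degrees, forces in N, time in s.
With the tool pointing down it reaches from about 0.35 to 0.875 m from the base axis. Payload 4.2 kg.
Tool frame: the origin (TCP) lies between the finger pads; the fingertips stand 17 mm ahead of it and the grasp point (between the pads) lies 2 mm behind it; z points along the fingers, y is the direction in which the jaws open and shut (so a half turn about z gives the same grasp; the last joint's range is limited). The gripper opens to 87 mm and grips with 3 to 60 N. Pads are 19 mm wide; open, the fingers measure 117 mm over their backs; the gripper's body (75 mm by 190 mm) begins 51 mm behind the grasp point.
Start: joints at [-58.293, 22.042, 0.453, 0, -68.411, -14.817], TCP at [0.182, -0.598, 0.24] pointing down, gripper open.
Joint ranges: [-179.83, 179.83], [-69.29, 118.12], [-61.27, 80.66], [-181.25, 117.63], [-171.15, -9.14], [-177.46, 177.46]. Speed limits (degrees/s): [159.86, 159.86, 180, 180, 180, 180].

### API

Orientations are given as a 3x3 rotation matrix whose columns are the frame's x, y, z axes.
In Python, from station import r gives the robot as it stands.
- The arm moves only by the shell command python3 -m creep 'ROWS'. ROWS is JSON, a list of rows, each a list of 7 numbers: the opening, from 0 (shut) to 1 (fully open), then the shift along the tool's x, y, z scaled (see below), then the turn, a rotation vector about the tool's x, y, z scaled (see below). A call has 1 to 5 rows; each row is the pose to reach, as a shift and turn from the pose measured when the call began, along the tool's axes at that moment, turning the shorter way round; what a row does not reach only later rows make up. The controller multiplies each number of a shift by 300 mm and each number of a turn by 180 degrees. A row lasts 1/12 s, in which the tool goes at most 41.7 mm and 7.16 degrees, less where a joint would pass 70% of its speed; a pose out of reach is approached as far as the arm can. A call with a number of a shift or a turn outside -1 to 1 is refused whole. A call with a gripper value outside its range is refused whole. The fingers move at their own pace and stop on an object; the grip force is fixed at half the most. Time passes only in rows, so rows that repeat a pose let the fingers close. It gives the time, the measured TCP pose, the force and the opening at its end, in the units of the state.
- r.sense(): the state, without advancing time (a new reading comes with each control period).
- r.capture(name): name is "scene" or "top"; returns the picture (420x560x3 uint8, blue, green, red); there is no depth.
- r.camera_model(name): a dict with "mtx" (3x3 intrinsics, pixels), "R" (3x3) and "t" (3): a world point X has camera coordinates R X + t. Camera axes: x right, y down, z forward; pixel columns grow to the right and rows downward; lengths in m; the calibration is good to about 2 mm. A picture is of the moment at which its call begins. camera_model takes no time and is no camera call.
- r.finish_job(): hands the job in, once; it reports no verdict.
Trained networks look in the newest picture that a camera, given by its name, has taken for a name from the list of things; names that differ only in an ending like _2 or _b are one class to them, and where a whole thing is asked for, a point or a joint stands for the part that bears it (a point fixed in the world has none). Each returns a list of dicts, best first, with "score" (0 to 1); they miss things now and then, are a little off and sometimes report something else, mostly with a low value. They report only what shows in the picture. A call takes as long as a camera call. They do not tell look-alikes from the thing itself.
- r.recognise(camera, target): "rect" ([left, top, right, bottom] as shares, 0 to 1, of the picture: columns of its width, rows of its height, round what is visible of it).
- r.outline_of(camera, target): "pixels" (420x560 bool, what is visible of it) and "rect" ([left, top, right, bottom] as shares, 0 to 1, of the picture: columns of its width, rows of its height, round what is visible of it).
The state is a dict: "time_s": time; "joints": joint angles; "joint_velocities": joint speeds; "effort": joint torques, N m; "tcp_pos": TCP position; "ee_rot": TCP orientation; "wrist_force": force on the tool from outside, world axes, zero at the start; "moment": the same for the moment, N m; "gripper_width": opening from 0.0 (shut) to 1.0 (fully open).
Only numpy, scipy, OpenCV 4.12 (cv2) and the standard library are available. Lean on these libraries where they do the work, as an engineer would, in place of code of your own. Each camera call takes 0.05 s, during which the arm holds its last target.

## Working session

There is one attempt and no reset: what is moved stays moved. The work goes in short steps, Python scripts to look and compute and a shell command to move; the robot and the scene stay as the last step left them, time stands still between calls to the robot, and variables do not carry over. Pictures are saved under pics/ and viewed, and the job is handed in when it is done.

```bash
ls; mkdir -p pics
python3 - <<'E'
from station import r
import cv2
for n in ("scene","top"):
    cv2.imwrite(f"pics/{n}0.png",r.capture(n)); print(n,r.camera_model(n))
print(r.sense())
E
```

```text
pics
scene {'mtx': array([[487.28597721,   0.        , 283.80355108],
       [  0.        , 487.28597721, 219.44169555],
       [  0.        ,   0.        ,   1.        ]]), 'R': array([[-0.21301927,  0.97690191, -0.01689523],
       [ 0.73386072,  0.14855879, -0.66285649],
       [-0.64503584, -0.15359996, -0.74855582]]), 't': array([ 0.1258939 , -0.3792487 ,  1.73477385])}
top {'mtx': array([[385.11032096,   0.        , 278.07742642],
       [  0.        , 385.11032096, 211.20196822],
       [  0.        ,   0.        ,   1.        ]]), 'R': array([[-0.00504094, -0.99997002, -0.00587816],
       [-0.9910971 ,  0.00577812, -0.13301562],
       [ 0.1330456 ,  0.0051553 , -0.99109651]]), 't': array([0.00994205, 0.55838346, 0.98404694])}
{'time_s': 0.1, 'joints': array([-5.82925167e+01,  2.20871738e+01,  3.88707284e-01, -2.32496822e-02,
       -6.84143940e+01, -1.48148006e+01]), 'joint_velocities': array([ 0.12182761, -0.1194165 ,  0.19748936,  0.11311312,  0.08688784,
       -0.01654372]), 'effort': array([-2.19297408e-04, -3.91689849e+01,  1.87934035e+01,  4.23190981e+00,
        1.34577855e-02, -7.22678715e-05]), 'tcp_pos': array([ 0.1814544 , -0.59754952,  0.23857323]), 'ee_rot': array([[-9.56894129e-01, -2.90436079e-01, -7.14263930e-04],
       [-2.90436924e-01,  9.56892304e-01,  1.87407233e-03],
       [ 1.39175437e-04,  2.00073743e-03, -9.99997989e-01]]), 'wrist_force': array([-0.38489158, -0.15922634,  0.10233269]), 'moment': array([ 0.05703434, -0.0462963 ,  0.07121406]), 'gripper_width': 1.0000324980811404}
```

View pics/scene0.png

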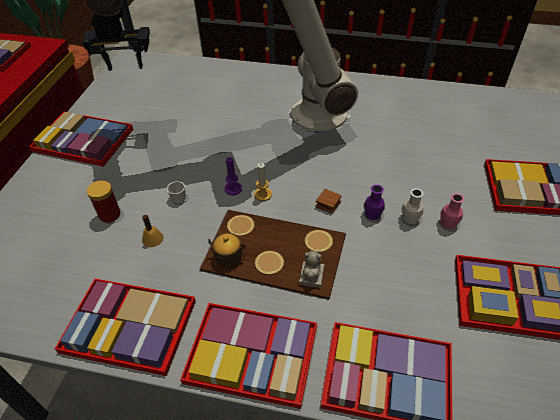

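View pics/top0.png

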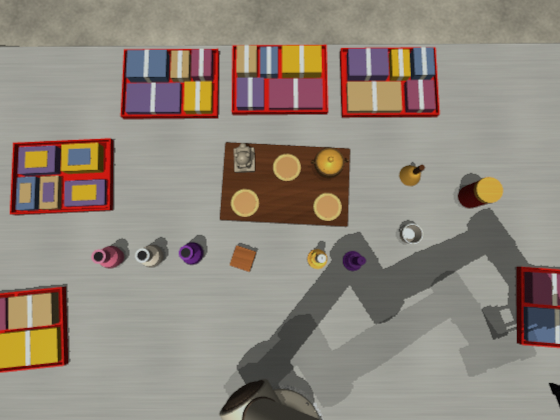

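```bash
cat > h.py <<'E'
from station import r
import cv2, numpy as np
from scipy.optimize import minimize
P={'candlestick':[(0,27),(6,27),(6.1,5),(42,5),(42.1,19),(47,19),(47.1,11),(120,11)],
'vase':[(0,22),(35,30),(68,14.5),(98,14.5),(98.1,18),(104,18)],
'cup':[(0,17),(45,27)],'burner':[(0,30),(30,40),(50,40),(84,8)],
'bell':[(0,30),(40,20),(45,8),(94,8)],
'coaster_left':[(10,38),(13,38)],'statuette':[(0,30),(86,14)]}
CM={n:r.camera_model(n) for n in('scene','top')}
def proj(n,X):
    c=CM[n]; q=(np.atleast_2d(X)@c['R'].T+c['t'])@c['mtx'].T
    return q[:,:2]/q[:,2:]
def ray(n,uv,z):
    c=CM[n]; d=c['R'].T@np.linalg.solve(c['mtx'],[uv[0],uv[1],1]); o=-c['R'].T@c['t']
    return (o+d*(z-o[2])/d[2])
A=np.linspace(0,2*np.pi,40)
def rings(t,p,z0=0):
    if t=='pedestal':
        a=p[2]; s=np.array([[1,1],[1,-1],[-1,-1],[-1,1]])*.028
        R=np.array([[np.cos(a),-np.sin(a)],[np.sin(a),np.cos(a)]])
        q=s@R.T+p[:2]
        return [np.c_[q,np.full(4,z+z0)] for z in (0,.03)]
    return [np.c_[p[0]+rr/1e3*np.cos(A),p[1]+rr/1e3*np.sin(A),np.full(40,z/1e3+z0)] for z,rr in P[t]]
def sil(n,t,p,z0=0):
    S=4; m=np.zeros((420*S,560*S),np.uint8); rg=[proj(n,x) for x in rings(t,p,z0)]
    for a,b in zip(rg,rg[1:]):
        h=cv2.convexHull(((np.r_[a,b]+.5)*S*16).astype(np.int32)); cv2.fillConvexPoly(m,h,255,shift=4)
    return cv2.resize(m,(560,420),interpolation=cv2.INTER_AREA)/255.
def fit(t,masks,x0,z0=0):
    def cost(p):
        c=0
        for n,m in masks.items():
            s=sil(n,t,p,z0); c+=1-np.minimum(s,m).sum()/np.maximum(s,m).sum()
        return c/len(masks)
    x0=list(x0); best=None
    for a in ([0,.4,.8,1.2] if t=='pedestal' else [None]):
        xs=x0+([a] if a is not None else [])
        st=np.vstack([xs]+[np.array(xs)+e for e in np.diag([.01,.01,.2][:len(xs)])])
        o=minimize(cost,xs,method='Nelder-Mead',options=dict(initial_simplex=st,xatol=1e-4,fatol=1e-4))
        if best is None or o.fun<best.fun: best=o
    return best.x,best.fun
def cen(m): 
    ys,xs=np.nonzero(m); return xs.mean(),ys.mean()
def look(names,tag,cams=('scene','top')):
    out={}
    for n in cams:
        cv2.imwrite(f'pics/{n}{tag}.png',r.capture(n))
        for t in names: out[n,t]=r.outline_of(n,t)
    return out
E
python3 - <<'E'
from h import *
import pickle
N=['candlestick','vase','pedestal','cup','burner','statuette','coaster_left','bell']
D=look(N,'1')
pickle.dump(D,open('d1.pkl','wb'))
H=dict(candlestick=.06,vase=.05,pedestal=.015,cup=.022,burner=.042,statuette=.043,coaster_left=.013,bell=.03)
for t in N:
  C={}
  for n in('scene','top'):
    for d in D[n,t]:
        m=d['pixels']; 
        if m.sum()<10: continue
        x=ray(n,cen(m),H[t])[:2]; C.setdefault(n,[]).append((x,m))
        print(t,n,round(d['score'],2),m.sum(),np.round(cen(m)),x.round(3))
  for x,m in C.get('top',[]):
    for x2,m2 in C.get('scene',[]):
      if np.hypot(*(x-x2))<.03:
        for lab,ms in (('top',{'top':m}),('scene',{'scene':m2}),('both',{'top':m,'scene':m2})):
            if t=='pedestal' or 1: print('  FIT',lab,*[np.round(v,4) for v in fit(t,ms,x)])
E
```

```text
candlestick scene 0.92 454 [231. 179.] [ 0.447 -0.189]
candlestick scene 0.91 366 [262. 185.] [ 0.455 -0.094]
candlestick top 0.78 287 [317. 259.] [ 0.433 -0.092]
candlestick top 0.78 347 [353. 261.] [ 0.427 -0.183]
  FIT top [ 0.4339 -0.0979] 0.1242
  FIT scene [ 0.4329 -0.1012] 0.1608
  FIT both [ 0.4337 -0.0992] 0.1604
  FIT top [ 0.4278 -0.1904] 0.0566
  FIT scene [ 0.4289 -0.1963] 0.0995
  FIT both [ 0.4287 -0.1933] 0.1412
vase scene 0.85 515 [412. 208.] [0.45  0.336]
vase scene 0.68 505 [374. 203.] [0.452 0.23 ]
vase scene 0.55 531 [451. 213.] [0.447 0.442]
vase top 0.76 420 [191. 253.] [0.448 0.232]
vase top 0.76 551 [109. 257.] [0.44  0.446]
vase top 0.72 505 [150. 256.] [0.442 0.338]
vase top 0.7 568 [328. 207.] [ 0.568 -0.124]
  FIT top [0.4494 0.2347] 0.0661
  FIT scene [0.4447 0.2298] 0.1033
  FIT both [0.4491 0.2321] 0.1274
  FIT top [0.4404 0.4468] 0.048
  FIT scene [0.4389 0.4426] 0.1152
  FIT both [0.4402 0.4448] 0.1137
  FIT top [0.443 0.339] 0.0492
  FIT scene [0.4415 0.337 ] 0.1177
  FIT both [0.4428 0.3382] 0.0956
pedestal scene 0.66 430 [327. 201.] [0.437 0.098]

[... 460 characters left out ...]
e scene 0.65 704 [311. 270.] [0.71  0.098]
statuette scene 0.5 788 [227. 247.] [ 0.683 -0.134]
statuette top 0.8 496 [245. 159.] [0.699 0.096]
  FIT top [0.7077 0.0999] 0.212
  FIT scene [0.6987 0.0954] 0.1899
  FIT both [0.7034 0.0984] 0.2311
coaster_left scene 0.86 457 [318. 240.] [0.587 0.096]
coaster_left top 0.71 564 [245. 203.] [0.585 0.096]
  FIT top [0.5856 0.0974] 0.0856
  FIT scene [0.5846 0.0948] 0.0837
  FIT both [0.5851 0.0963] 0.0893
bell scene 0.75 534 [269. 263.] [ 0.7   -0.016]
bell scene 0.74 406 [151. 235.] [ 0.672 -0.355]
bell top 0.9 387 [411. 175.] [ 0.656 -0.353]
  FIT top [ 0.6613 -0.3586] 0.1032
  FIT scene [ 0.6642 -0.3601] 0.1343
  FIT both [ 0.6623 -0.3603] 0.1317
```

Run:
```python
from h import *
import pickle
D=pickle.load(open('d1.pkl','rb'))
I={n:cv2.imread(f'pics/{n}1.png') for n in('scene','top')}
print(I['top'][203,245],I['top'][257,243],I['scene'][262,269],I['scene'][200,327], I['top'][190,290])
guess={'L':(.585,.096),'R':(.575,-.12),'C':(.68,-.013)}
for k,g in guess.items():
  for n in I:
    c=proj(n,[*g,.013])[0]; hsv=cv2.cvtColor(I[n],cv2.COLOR_BGR2HSV)
    v=((hsv[...,2]>120)&(hsv[...,1]>60)).astype(np.uint8)
    _,lab=cv2.connectedComponents(v); l=lab[int(c[1]),int(c[0])]; m=lab==l
    print(k,n,l,m.sum(),np.round(cen(m),1),ray(n,cen(m),.013).round(4),*[np.round(q,4) for q in fit('coaster_left',{n:m},g)])
g=(.437,.098); ms={}
for n in I:
    c=proj(n,[*g,.03])[0].astype(int); hsv=cv2.cvtColor(I[n],cv2.COLOR_BGR2HSV)
    x,y=c; print(hsv[y-18:y+19:3,x].tolist())
    v=((hsv[...,1]>90)).astype(np.uint8)
    _,lab=cv2.connectedComponents(v); m=lab==lab[y,x]; ms[n]=m
    print(n,m.sum(),cen(m)); print(fit('pedestal',{n:m},g))
print(fit('pedestal',ms,g))
for n in I:
    x,y=proj(n,[*g,.03])[0].astype(int)
    cv2.imwrite(f'pics/ped_{n}.png',cv2.resize(I[n][y-30:y+30,x-40:x+40],None,fx=6,fy=6))
```

```text
[ 94 149 194] [ 49  93 155] [ 76 126 167] [ 37  77 129] [30 55 95]
L scene 73 485 [318.3 240.3] [0.5867 0.0959 0.013 ] [0.5845 0.0955] 0.0408
L top 24 633 [244.5 202.4] [0.5865 0.0983 0.013 ] [0.5871 0.0987] 0.0366
R scene 70 433 [240.3 224.6] [ 0.5746 -0.1289  0.013 ] [ 0.5729 -0.1304] 0.0595
R top 25 637 [327.1 206.4] [ 0.5742 -0.1263  0.013 ] [ 0.5746 -0.1262] 0.0383
C scene 77 531 [269. 262.] [ 0.6854 -0.0192  0.013 ] [ 0.6832 -0.0199] 0.047
C top 19 615 [286.6 166.9] [ 0.6849 -0.017   0.013 ] [ 0.6858 -0.0168] 0.0406
[[24, 26, 147], [30, 14, 142], [39, 13, 139], [30, 4, 142], [13, 183, 128], [13, 174, 129], [12, 179, 131], [13, 182, 129], [12, 180, 132], [13, 179, 40], [7, 162, 52], [23, 13, 76], [30, 18, 155]]
scene 408 (np.float64(328.0269607843137), np.float64(200.68627450980392))
(array([0.43529741, 0.09838577, 1.28886511]), np.float64(0.09686513011928688))
[[34, 12, 164], [26, 12, 166], [30, 11, 92], [13, 174, 158], [12, 172, 139], [13, 178, 150], [12, 174, 155], [13, 176, 148], [12, 176, 155], [12, 174, 157], [12, 128, 136], [30, 11, 162], [30, 11, 162]]
top 457 (np.float64(242.5448577680525), np.float64(258.07439824945294))
(array([ 0.43662417,  0.10248326, -0.33258834]), np.float64(0.06216735120421901))
(array([0.43600934, 0.10118052, 1.25270111]), np.float64(0.10065809166321099))
```

```bash
cat > plan.py <<'E'
import sys
from h import *
from scipy.spatial.transform import Rotation as Ro
# usage: plan.py x y z phi  (phi: angle of tool y in world deg; mod 180 choose given)
def plan(x,y,z,phi):
    s=r.sense(); R=s['ee_rot']; p=s['tcp_pos']; a=np.radians(phi)
    yv=np.array([np.cos(a),np.sin(a),0]); zv=np.array([0,0,-1.]); T=np.c_[np.cross(yv,zv),yv,zv]
    d=R.T@(np.array([x,y,z])-p); w=Ro.from_matrix(R.T@T).as_rotvec(degrees=True)
    print('t %.2f'%s['time_s'],'pos',p.round(4),'phi %.1f'%np.degrees(np.arctan2(R[1,1],R[0,1])),'w %.3f'%s['gripper_width'],'F',s['wrist_force'].round(1))
    print('shift',(d/.3).round(4),'turn',(w/180).round(4),'dist %.3f deg %.1f'%(np.linalg.norm(d),np.linalg.norm(w)))
if __name__=='__main__': plan(*map(float,sys.argv[1:]))
E
python3 plan.py .436 .101 .2 162
python3 - <<'E'
import cv2
i=cv2.imread('pics/scene1.png');cv2.imwrite('pics/g.png',cv2.resize(i[0:90,60:200],None,fx=5,fy=5))
E
```

```text
t 1.00 pos [ 0.1816 -0.598   0.2395] phi 106.9 w 1.001 F [-0.  -0.9  0.3]
shift [-1.4884  1.9831  0.1318] turn [-0.     -0.     -0.3061] dist 0.745 deg 55.1
```

View pics/g.png

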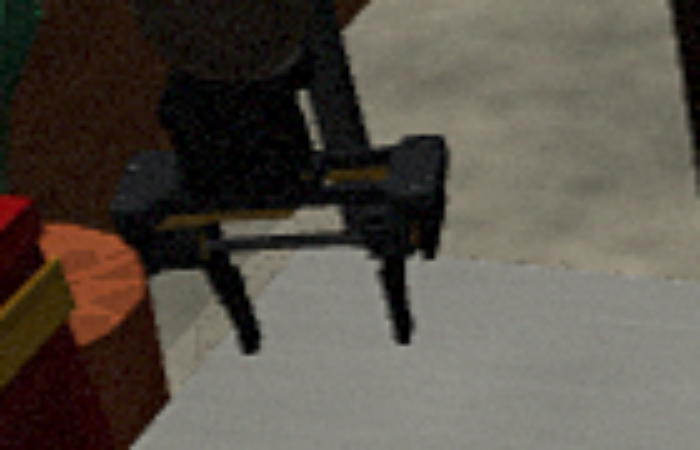

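The zoomed picture shows the gripper body is widest along the jaw direction, so for the pedestal and cup I'll set the jaws front to back.

```bash
python3 -m creep '[[1,-0.1,0.13,0.01,0,0,-0.035],[1,-0.2,0.26,0.02,0,0,-0.07],[1,-0.3,0.4,0.03,0,0,-0.1],[1,-0.4,0.53,0.04,0,0,-0.13],[1,-0.5,0.66,0.045,0,0,-0.16]]'; python3 plan.py .436 .101 .2 162
```

```text
time_s: 1.42
tcp_pos: [0.2535, -0.4011, 0.2276]
ee_rot: [[-0.696, -0.718, 0.0], [-0.718, 0.696, -0.0], [-0.0, -0.0, -1.0]]
wrist_force: [1.0, 0.5, 0.3]
gripper_width: 0.999
t 1.42 pos [ 0.2535 -0.4011  0.2276] phi 135.9 w 0.999 F [1.  0.5 0.3]
shift [-1.6254  0.7277  0.0919] turn [-0.     0.    -0.145] dist 0.535 deg 26.1
```

```bash
python3 -m creep '[[1,-0.13,0.06,0.02,0,0,-0.03],[1,-0.26,0.12,0.03,0,0,-0.06],[1,-0.39,0.17,0.04,0,0,-0.09],[1,-0.52,0.23,0.05,0,0,-0.12],[1,-0.65,0.29,0.06,0,0,-0.145]]'; python3 plan.py .436 .101 .2 162
```

```text
time_s: 1.83
tcp_pos: [0.3245, -0.2061, 0.2104]
ee_rot: [[-0.305, -0.952, 0.002], [-0.952, 0.305, -0.0], [-0.0, -0.002, -1.0]]
wrist_force: [0.6, 0.9, -0.4]
gripper_width: 1.003
t 1.83 pos [ 0.3245 -0.2061  0.2104] phi 162.2 w 1.003 F [ 0.6  0.9 -0.4]
shift [-1.0882 -0.0419  0.0349] turn [-0.0005  0.      0.0014] dist 0.327 deg 0.3
```

```bash
python3 -m creep '[[1,-0.135,0,0.01,0,0,0],[1,-0.27,-0.01,0.02,0,0,0],[1,-0.41,-0.015,0.02,0,0,0],[1,-0.54,-0.02,0.03,0,0,0],[1,-0.68,-0.026,0.035,0,0,0]]';python3 plan.py .436 .101 .12 162
```

```text
time_s: 2.25
tcp_pos: [0.394, -0.0125, 0.2004]
ee_rot: [[-0.304, -0.953, 0.003], [-0.953, 0.304, 0.0], [-0.001, -0.003, -1.0]]
wrist_force: [-0.0, -0.3, -0.5]
gripper_width: 1.004
t 2.25 pos [ 0.394  -0.0125  0.2004] phi 162.3 w 1.004 F [-0.  -0.3 -0.5]
shift [-0.4028 -0.0174  0.2684] turn [-0.0009  0.0003  0.0016] dist 0.145 deg 0.3
```

```bash
python3 -m creep '[[1,-0.12,0,0.06,0,0,0],[1,-0.24,-0.01,0.12,0,0,0],[1,-0.36,-0.017,0.2,0,0,0.001],[1,-0.403,-0.017,0.268,0,0,0.001],[1,-0.403,-0.017,0.268,0,0,0.001]]';python3 - <<'E'
from h import *
for n in('scene','top'):
    i=r.capture(n); x,y=proj(n,[.436,.101,.05])[0].astype(int)
    cv2.imwrite(f'pics/a_{n}.png',cv2.resize(i[max(0,y-50):y+50,x-65:x+65],None,fx=5,fy=5))
E
python3 plan.py .436 .101 .032 162
```

```text
time_s: 2.67
tcp_pos: [0.4352, 0.103, 0.1167]
ee_rot: [[-0.304, -0.953, -0.002], [-0.953, 0.304, -0.003], [0.003, 0.001, -1.0]]
wrist_force: [-1.4, -0.0, -0.2]
gripper_width: 1.0
t 2.77 pos [0.4355 0.1013 0.1195] phi 162.2 w 1.000 F [ 0.1 -0.1  1.2]
shift [ 1.000e-04 -1.400e-03  2.918e-01] turn [-0.0004 -0.0003  0.001 ] dist 0.088 deg 0.2
```

View pics/a_scene.png

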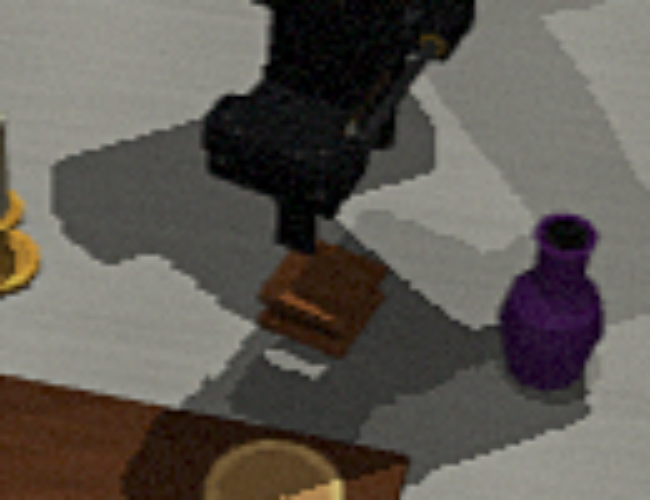

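The fingers are lined up over the pedestal, whose sides run parallel to the jaws (zoomed crop, about (320,295)). Going down.

```bash
python3 -m creep '[[1,0,0,0.08,0,0,0],[1,0,0,0.16,0,0,0],[1,0,0,0.24,0,0,0.001],[1,0,-0.001,0.292,0,0,0.001],[1,0,-0.001,0.292,0,0,0.001]]'; python3 -m creep '[[0.6,0,0,0,0,0,0],[0.4,0,0,0,0,0,0],[0.3,0,0,0,0,0,0],[0.2,0,0,0,0,0,0],[0.2,0,0,0,0,0,0]]'; python3 plan.py .436 .101 .032 162
```

```text
time_s: 3.18
tcp_pos: [0.4346, 0.0993, 0.0307]
ee_rot: [[-0.311, -0.95, -0.003], [-0.95, 0.311, -0.004], [0.004, 0.001, -1.0]]
wrist_force: [-0.4, -0.3, -0.2]
gripper_width: 0.997
time_s: 3.6
tcp_pos: [0.4352, 0.0996, 0.0317]
ee_rot: [[-0.311, -0.95, -0.001], [-0.95, 0.311, -0.002], [0.002, -0.0, -1.0]]
wrist_force: [0.2, -0.1, -0.4]
gripper_width: 0.707
t 3.60 pos [0.4352 0.0996 0.0317] phi 161.9 w 0.707 F [ 0.2 -0.1 -0.4]
shift [-0.0053 -0.0011 -0.0009] turn [-0.0001 -0.0007 -0.0006] dist 0.002 deg 0.2
```

```bash
python3 -m creep '[[0.2,0,0,0,0,0,0],[0.2,0,0,0,0,0,0],[0.2,0,0,0,0,0,0],[0.2,0,0,0,0,0,0],[0.2,0,0,0,0,0,0]]'; python3 -m creep '[[0.2,0,0,-0.03,0,0,0],[0.2,0,0,-0.08,0,0,0],[0.2,0,0,-0.15,0,0,0],[0.2,0,0,-0.25,0,0,0],[0.2,0,0,-0.35,0,0,0]]'; python3 plan.py .6845 -.018 .15 177
```

```text
time_s: 4.02
tcp_pos: [0.4353, 0.0997, 0.0321]
ee_rot: [[-0.311, -0.951, -0.0], [-0.951, 0.311, -0.002], [0.002, -0.001, -1.0]]
wrist_force: [-1.2, -0.7, 4.8]
gripper_width: 0.64
time_s: 4.43
tcp_pos: [0.4345, 0.0995, 0.1373]
ee_rot: [[-0.311, -0.95, -0.003], [-0.95, 0.311, -0.004], [0.004, 0.001, -1.0]]
wrist_force: [0.1, 0.9, -1.7]
gripper_width: 0.641
t 4.43 pos [0.4345 0.0995 0.1373] phi 161.9 w 0.641 F [ 0.1  0.9 -1.7]
shift [ 0.1134 -0.9137 -0.0432] turn [ 0.0006 -0.0013 -0.0839] dist 0.277 deg 15.1
```

```bash
python3 -m creep '[[0.2,0.015,-0.12,-0.03,0,0,-0.017],[0.2,0.03,-0.25,-0.04,0,0,-0.034],[0.2,0.045,-0.38,-0.043,0,0,-0.05],[0.2,0.06,-0.51,-0.043,0,0,-0.067],[0.2,0.08,-0.64,-0.043,0,0,-0.084]]'; python3 plan.py .6845 -.018 .12 177
```

```text
time_s: 4.85
tcp_pos: [0.6108, 0.0162, 0.1495]
ee_rot: [[-0.049, -0.999, -0.003], [-0.999, 0.049, -0.003], [0.003, 0.003, -1.0]]
wrist_force: [1.1, 2.1, -0.0]
gripper_width: 0.643
t 4.85 pos [0.6108 0.0162 0.1495] phi 177.2 w 0.643 F [ 1.1  2.1 -0. ]
shift [ 0.1013 -0.2512  0.098 ] turn [ 0.001  -0.0011  0.001 ] dist 0.086 deg 0.3
```

```bash
python3 -m creep '[[0.2,0.05,-0.12,0.03,0,0,0],[0.2,0.1,-0.25,0.06,0.001,-0.001,0.001],[0.2,0.101,-0.251,0.098,0.001,-0.001,0.001],[0.2,0.101,-0.251,0.098,0.001,-0.001,0.001],[0.2,0.101,-0.251,0.098,0.001,-0.001,0.001]]'
python3 - <<'E'
from h import *
for n in('scene','top'):
    i=r.capture(n); x,y=proj(n,[.6845,-.018,.05])[0].astype(int)
    cv2.imwrite(f'pics/b_{n}.png',cv2.resize(i[max(0,y-50):y+50,x-65:x+65],None,fx=5,fy=5))
E
python3 plan.py .6845 -.018 .045 177
```

```text
time_s: 5.27
tcp_pos: [0.683, -0.0182, 0.1177]
ee_rot: [[-0.053, -0.999, -0.005], [-0.999, 0.053, -0.001], [0.001, 0.005, -1.0]]
wrist_force: [0.7, -0.6, -0.7]
gripper_width: 0.639
t 5.37 pos [ 0.6837 -0.0173  0.1205] phi 177.1 w 0.639 F [ 0.1  0.7 -0.2]
shift [ 0.002  -0.0028  0.2516] turn [ 0.0001 -0.0002  0.0003] dist 0.075 deg 0.1
```

View pics/b_scene.png

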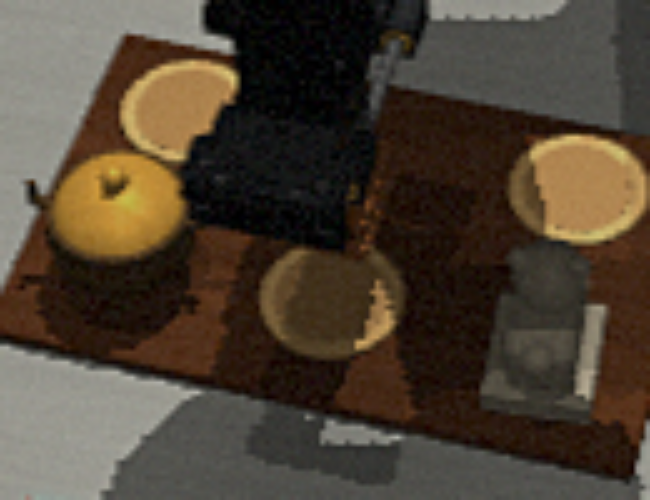

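View pics/b_top.png

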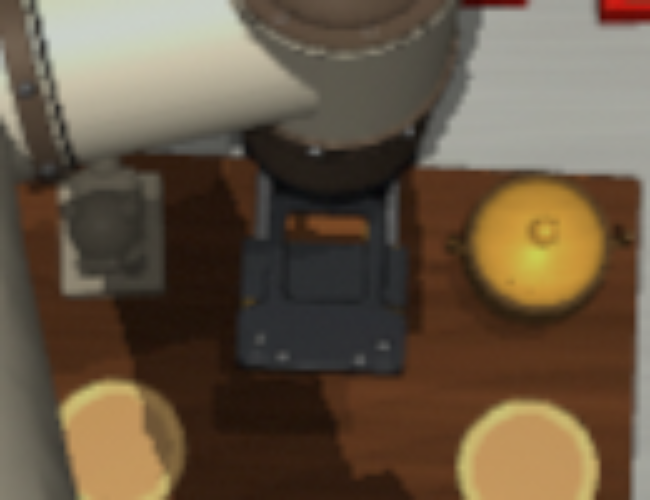

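The pedestal hangs over the centre coaster, and the gripper body is clear of burner and statuette. Lowering.

```bash
python3 -m creep '[[0.2,0,0,0.06,0,0,0],[0.2,0.001,-0.001,0.12,0,0,0],[0.2,0.002,-0.002,0.18,0,0,0],[0.2,0.002,-0.003,0.22,0,0,0],[0.2,0.002,-0.003,0.24,0,0,0]]'; python3 plan.py .6845 -.018 .045 177
```

```text
time_s: 5.78
tcp_pos: [0.6834, -0.0173, 0.0479]
ee_rot: [[-0.05, -0.999, -0.002], [-0.999, 0.05, -0.001], [0.001, 0.002, -1.0]]
wrist_force: [-0.1, -0.1, -1.0]
gripper_width: 0.644
t 5.78 pos [ 0.6834 -0.0173  0.0479] phi 177.1 w 0.644 F [-0.1 -0.1 -1. ]
shift [ 0.0022 -0.0038  0.0097] turn [ 0.0005 -0.0002  0.0006] dist 0.003 deg 0.1
```

```bash
python3 -m creep '[[0.2,0.002,-0.003,0.006,0,0,0],[0.2,0.002,-0.003,0.01,0,0,0],[0.2,0.002,-0.003,0.011,0,0,0],[0.2,0.002,-0.003,0.012,0,0,0]]'; python3 plan.py .6845 -.018 .045 177
```

```text
time_s: 6.12
tcp_pos: [0.6849, -0.0178, 0.0455]
ee_rot: [[-0.05, -0.999, 0.0], [-0.999, 0.05, -0.0], [0.0, -0.0, -1.0]]
wrist_force: [-0.9, -0.1, -1.1]
gripper_width: 0.639
t 6.12 pos [ 0.6849 -0.0178  0.0455] phi 177.1 w 0.639 F [-0.9 -0.1 -1.1]
shift [0.0008 0.0014 0.0016] turn [-0.0001 -0.0001  0.0007] dist 0.001 deg 0.1
```

```bash
python3 -m creep '[[0.2,0,0,0.004,0,0,0],[0.2,0,0,0.006,0,0,0],[0.2,0,0,0.006,0,0,0]]'; python3 plan.py .6845 -.018 .045 177
```

```text
time_s: 6.37
tcp_pos: [0.6854, -0.0177, 0.0452]
ee_rot: [[-0.05, -0.999, 0.002], [-0.999, 0.05, -0.0], [0.0, -0.002, -1.0]]
wrist_force: [-1.7, 0.5, 4.9]
gripper_width: 0.641
t 6.37 pos [ 0.6854 -0.0177  0.0452] phi 177.1 w 0.641 F [-1.7  0.5  4.9]
shift [0.0011 0.0031 0.0006] turn [-0.0006 -0.0001  0.0008] dist 0.001 deg 0.2
```

```bash
python3 -m creep '[[0.75,0,0,0,0,0,0],[0.85,0,0,0,0,0,0],[0.9,0,0,0,0,0,0],[0.9,0,0,0,0,0,0]]'; python3 -m creep '[[0.9,0,0,-0.06,0,0,0],[0.9,0,0,-0.15,0,0,0],[0.9,0,0,-0.25,0,0,0],[0.9,0,0,-0.35,0,0,0],[0.9,0,0,-0.45,0,0,0]]';  python3 plan.py .498 -.344 .18 150
```

```text
time_s: 6.7
tcp_pos: [0.6854, -0.0177, 0.0448]
ee_rot: [[-0.05, -0.999, 0.002], [-0.999, 0.05, -0.0], [0.0, -0.002, -1.0]]
wrist_force: [-0.6, 0.3, -0.5]
gripper_width: 0.845
time_s: 7.12
tcp_pos: [0.6849, -0.0178, 0.1808]
ee_rot: [[-0.05, -0.999, 0.001], [-0.999, 0.05, -0.001], [0.0, -0.001, -1.0]]
wrist_force: [0.1, 0.9, -0.3]
gripper_width: 0.901
t 7.12 pos [ 0.6849 -0.0178  0.1808] phi 177.1 w 0.901 F [ 0.1  0.9 -0.3]
shift [1.117  0.5679 0.0026] turn [-4.000e-04 -1.000e-04  1.508e-01] dist 0.376 deg 27.1
```

```bash
python3 -m creep '[[1,0.11,0.06,0,0,0,0],[1,0.22,0.12,0,0,0,0],[1,0.33,0.17,0,0,0,0],[1,0.45,0.23,0,0,0,0],[1,0.57,0.29,0,0,0,0]]'; python3 plan.py .498 -.3437 .16 177
python3 - <<'E'
from h import *
D=look(['pedestal'],'3')
for n in('scene','top'):
    i=cv2.imread(f'pics/{n}3.png'); x,y=proj(n,[.6845,-.018,.03])[0].astype(int)
    cv2.imwrite(f'pics/c_{n}.png',cv2.resize(i[max(0,y-50):y+50,x-65:x+65],None,fx=5,fy=5))
    for d in D[n,'pedestal']:
        m=d['pixels']; c=ray(n,cen(m),.028); print(n,d['score'],c.round(4)); 
        if abs(c[0]-.685)<.02: print(fit('pedestal',{n:m},(.6845,-.018),.013))
E
```

```text
time_s: 7.53
tcp_pos: [0.5884, -0.1854, 0.1807]
ee_rot: [[-0.049, -0.999, 0.001], [-0.999, 0.049, -0.001], [0.0, -0.001, -1.0]]
wrist_force: [0.0, -1.1, -0.1]
gripper_width: 0.997
t 7.53 pos [ 0.5884 -0.1854  0.1807] phi 177.2 w 0.997 F [ 0.  -1.1 -0.1]
shift [0.5419 0.2751 0.0689] turn [-0.0003 -0.0001  0.001 ] dist 0.183 deg 0.2
scene 0.82 [ 0.6874 -0.0197  0.028 ]
(array([ 0.68585468, -0.01983107,  0.10180225]), np.float64(0.12261801454766075))
```

View pics/c_scene.png

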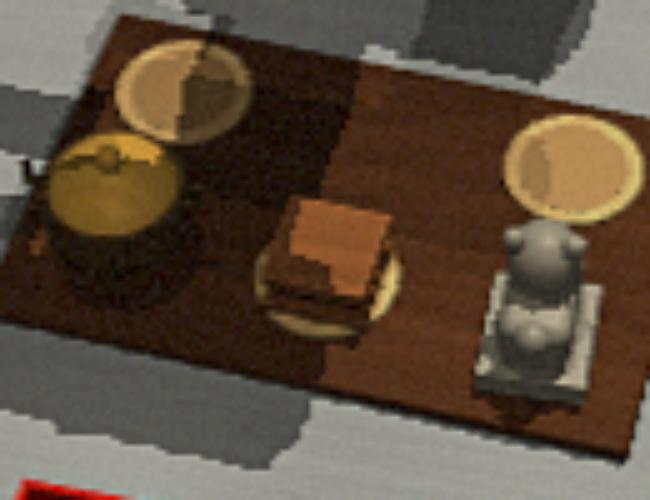

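View pics/c_top.png

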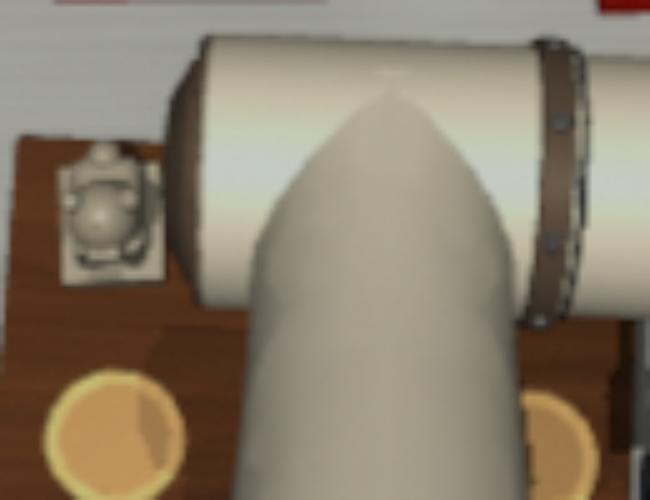

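The pedestal stands upright, about 2–3 mm from the centre of its coaster. Next the cup.

```bash
python3 -m creep '[[1,0.13,0.065,0.01,0,0,0],[1,0.26,0.13,0.03,0,0,0],[1,0.39,0.2,0.05,0,0,0],[1,0.52,0.265,0.069,0,0,0.001],[1,0.542,0.275,0.069,0,0,0.001]]'; python3 -m creep '[[1,0,0,0.08,0,0,0],[1,0,0,0.16,0,0,0],[1,0,0,0.16,0,0,0]]'; python3 plan.py .498 -.3437 .038 177;  python3 - <<'E'
from h import *
for n in('scene','top'):
    i=r.capture(n); x,y=proj(n,[.498,-.344,.03])[0].astype(int)
    cv2.imwrite(f'pics/d_{n}.png',cv2.resize(i[max(0,y-50):y+50,x-65:x+65],None,fx=5,fy=5))
E
```

```text
time_s: 8.15
tcp_pos: [0.4962, -0.3453, 0.1589]
ee_rot: [[-0.057, -0.998, -0.001], [-0.998, 0.057, 0.0], [-0.0, 0.001, -1.0]]
wrist_force: [1.0, 0.7, -0.3]
gripper_width: 1.0
time_s: 8.4
tcp_pos: [0.4938, -0.3434, 0.1058]
ee_rot: [[-0.058, -0.998, -0.009], [-0.998, 0.058, 0.005], [-0.005, 0.01, -1.0]]
wrist_force: [-0.4, 1.5, -1.6]
gripper_width: 1.005
t 8.40 pos [ 0.4938 -0.3434  0.1058] phi 176.7 w 1.005 F [-0.4  1.5 -1.6]
shift [ 0.0011 -0.0163  0.2259] turn [ 0.0031  0.0015 -0.0018] dist 0.068 deg 0.7
```

View pics/d_scene.png

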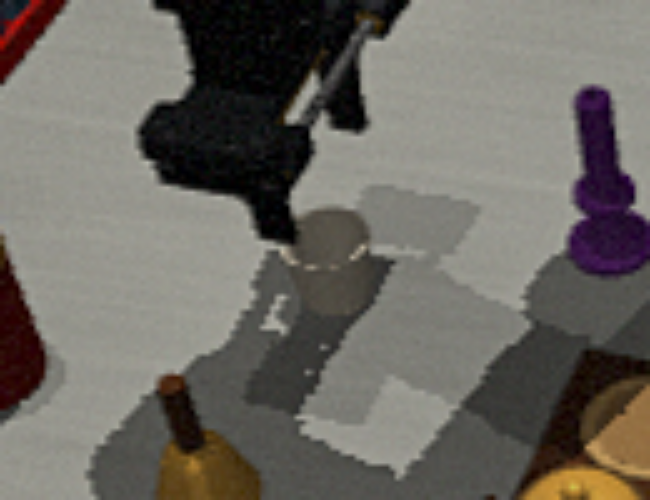

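View pics/d_top.png

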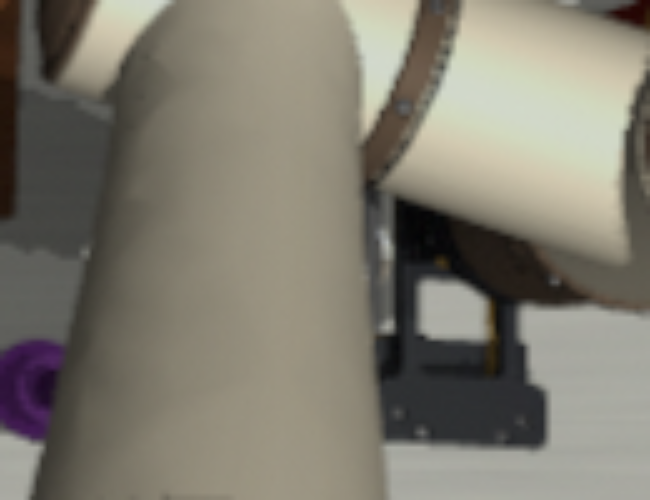

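The cup sits between the open fingers and the bell is well clear. Going down.

```bash
python3 -m creep '[[1,0,-0.008,0.08,0.003,0.001,0],[1,0,-0.016,0.16,0.003,0.001,-0.001],[1,0.001,-0.016,0.22,0.003,0.001,-0.001],[1,0.001,-0.016,0.226,0.003,0.001,-0.001],[1,0.001,-0.016,0.226,0.003,0.001,-0.001]]'; python3 plan.py .498 -.3437 .038 177
```

```text
time_s: 8.92
tcp_pos: [0.5024, -0.3448, 0.0431]
ee_rot: [[-0.05, -0.999, 0.007], [-0.999, 0.05, -0.004], [0.003, -0.007, -1.0]]
wrist_force: [-0.1, 0.5, 0.6]
gripper_width: 0.998
t 8.92 pos [ 0.5024 -0.3448  0.0431] phi 177.1 w 0.998 F [-0.1  0.5  0.6]
shift [-0.003   0.0149  0.0167] turn [-0.0021 -0.0011  0.0007] dist 0.007 deg 0.4
```

```bash
python3 -m creep '[[1,-0.002,0.014,0.016,-0.002,-0.001,0],[1,-0.002,0.014,0.016,-0.002,-0.001,0],[1,-0.002,0.014,0.016,-0.002,-0.001,0]]'; python3 plan.py .498 -.3437 .038 177
```

```text
time_s: 9.17
tcp_pos: [0.499, -0.3442, 0.0396]
ee_rot: [[-0.05, -0.999, 0.002], [-0.999, 0.05, -0.001], [0.001, -0.003, -1.0]]
wrist_force: [-0.6, 0.1, -0.0]
gripper_width: 1.004
t 9.17 pos [ 0.499  -0.3442  0.0396] phi 177.1 w 1.004 F [-0.6  0.1 -0. ]
shift [-0.0015  0.0033  0.0052] turn [-0.0008 -0.0003  0.0008] dist 0.002 deg 0.2
```

```bash
python3 -m creep '[[0.7,-0.001,0.002,0.005,0,0,0],[0.6,-0.001,0.002,0.005,0,0,0],[0.5,-0.001,0.002,0.005,0,0,0],[0.4,-0.001,0.002,0.005,0,0,0],[0.3,-0.001,0.002,0.005,0,0,0]]';python3 -m creep '[[0.2,0,0,0,0,0,0],[0.2,0,0,0,0,0,0],[0.2,0,0,0,0,0,0],[0.2,0,0,0,0,0,0],[0.2,0,0,0,0,0,0]]'; python3 plan.py .498 -.3437 .2 177
```

```text
time_s: 9.58
tcp_pos: [0.4985, -0.3439, 0.0382]
ee_rot: [[-0.05, -0.999, 0.003], [-0.999, 0.05, -0.001], [0.001, -0.003, -1.0]]
wrist_force: [0.9, 0.9, 0.1]
gripper_width: 0.71
time_s: 10.0
tcp_pos: [0.4983, -0.3439, 0.0382]
ee_rot: [[-0.05, -0.999, 0.002], [-0.999, 0.05, -0.001], [0.001, -0.002, -1.0]]
wrist_force: [-0.6, 0.3, 1.6]
gripper_width: 0.597
t 10.00 pos [ 0.4983 -0.3439  0.0382] phi 177.1 w 0.597 F [-0.6  0.3  1.6]
shift [-2.000e-04 -4.000e-04 -5.392e-01] turn [-0.0007 -0.0003  0.0008] dist 0.162 deg 0.2
```

```bash
python3 -m creep '[[0.2,0,0,0,0,0,0],[0.2,0,0,-0.01,0,0,0],[0.2,0,0,-0.03,0,0,0],[0.2,0,0,-0.07,0,0,0],[0.2,0,0,-0.07,0,0,0]]'
python3 - <<'E'
from h import *
for n in('scene',):
    i=r.capture(n); x,y=proj(n,[.498,-.344,.05])[0].astype(int)
    cv2.imwrite(f'pics/e_{n}.png',cv2.resize(i[max(0,y-50):y+50,x-65:x+65],None,fx=5,fy=5))
E
python3 plan.py .686 -.018 .2 177
```

```text
time_s: 10.42
tcp_pos: [0.4998, -0.3446, 0.0616]
ee_rot: [[-0.049, -0.999, 0.006], [-0.999, 0.049, -0.003], [0.003, -0.007, -1.0]]
wrist_force: [0.3, 0.3, -0.0]
gripper_width: 0.6
t 10.47 pos [ 0.4993 -0.3443  0.0607] phi 177.2 w 0.603 F [ 0.3  0.3 -0.5]
shift [-1.1161 -0.5701 -0.4637] turn [-0.0018 -0.0007  0.0009] dist 0.401 deg 0.4
```

View pics/e_scene.png

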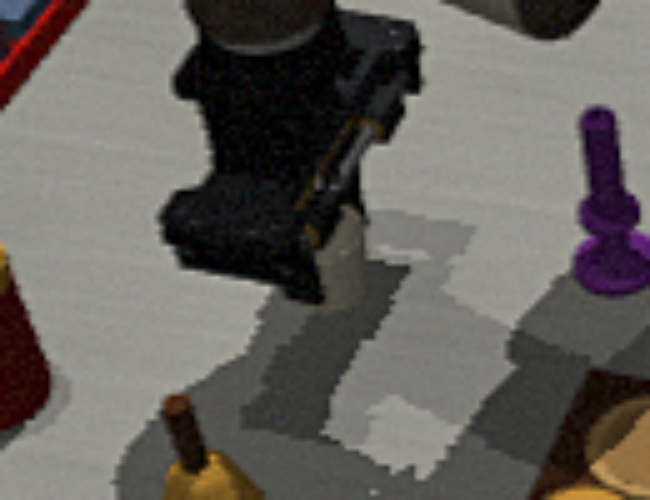

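The cup has come up with the gripper.

```bash
python3 -m creep '[[0.2,0,0,-0.1,0,0,0],[0.2,0,0,-0.22,0,0,0],[0.2,0,0,-0.34,0,0,0],[0.2,-0.08,-0.04,-0.42,0,0,0],[0.2,-0.2,-0.1,-0.464,0,0,0]]'; python3 plan.py .686 -.018 .2 177
```

```text
time_s: 10.88
tcp_pos: [0.5317, -0.288, 0.2036]
ee_rot: [[-0.054, -0.998, 0.011], [-0.999, 0.054, -0.005], [0.004, -0.012, -1.0]]
wrist_force: [0.6, 0.1, -0.1]
gripper_width: 0.602
t 10.88 pos [ 0.5317 -0.288   0.2036] phi 176.9 w 0.602 F [ 0.6  0.1 -0.1]
shift [-0.9265 -0.4648  0.0133] turn [-0.0037 -0.0014 -0.0005] dist 0.311 deg 0.7
```

```bash
python3 -m creep '[[0.2,-0.1,-0.05,0,0,0,0],[0.2,-0.2,-0.1,0,0,0,0],[0.2,-0.3,-0.15,0,0,0,0],[0.2,-0.4,-0.2,0,0,0,0],[0.2,-0.5,-0.255,0,0,0,0]]'; python3 plan.py .686 -.018 .16 177
```

```text
time_s: 11.3
tcp_pos: [0.6163, -0.1407, 0.2034]
ee_rot: [[-0.054, -0.998, 0.011], [-0.999, 0.054, -0.005], [0.004, -0.011, -1.0]]
wrist_force: [0.1, -0.6, -1.6]
gripper_width: 0.597
t 11.30 pos [ 0.6163 -0.1407  0.2034] phi 176.9 w 0.597 F [ 0.1 -0.6 -1.6]
shift [-0.4215 -0.2082  0.1453] turn [-0.0034 -0.0013 -0.0006] dist 0.148 deg 0.7
```

```bash
python3 -m creep '[[0.2,-0.12,-0.06,0.03,-0.001,0,0],[0.2,-0.24,-0.12,0.06,-0.002,-0.001,0],[0.2,-0.36,-0.18,0.1,-0.003,-0.001,0],[0.2,-0.421,-0.208,0.145,-0.003,-0.001,0],[0.2,-0.421,-0.208,0.145,-0.003,-0.001,0]]'; python3 -m creep '[[0.2,0,0,0,0,0,0],[0.2,0,0,0,0,0,0]]';python3 plan.py .686 -.018 .081 177
```

```text
time_s: 11.72
tcp_pos: [0.6859, -0.0136, 0.1552]
ee_rot: [[-0.05, -0.999, -0.004], [-0.999, 0.05, -0.0], [0.001, 0.004, -1.0]]
wrist_force: [-0.1, -0.4, -2.1]
gripper_width: 0.597
time_s: 11.88
tcp_pos: [0.6852, -0.0134, 0.1538]
ee_rot: [[-0.049, -0.999, -0.007], [-0.999, 0.049, -0.0], [0.001, 0.007, -1.0]]
wrist_force: [-1.0, 0.1, -1.7]
gripper_width: 0.601
t 11.88 pos [ 0.6852 -0.0134  0.1538] phi 177.2 w 0.601 F [-1.   0.1 -1.7]
shift [ 0.0151 -0.0051  0.2426] turn [ 0.0022 -0.0002  0.0009] dist 0.073 deg 0.4
```

```bash
python3 -m creep '[[0.2,0.015,-0.004,0.06,0.002,0,0.001],[0.2,0.015,-0.004,0.12,0.002,0,0.001],[0.2,0.015,-0.005,0.17,0.002,0,0.001],[0.2,0.015,-0.005,0.195,0.002,0,0.001],[0.2,0.015,-0.005,0.195,0.002,0,0.001]]'
python3 - <<'E'
from h import *
for n in('scene','top'):
    i=r.capture(n); x,y=proj(n,[.686,-.018,.05])[0].astype(int)
    cv2.imwrite(f'pics/f_{n}.png',cv2.resize(i[max(0,y-50):y+50,x-65:x+65],None,fx=5,fy=5))
E
python3 plan.py .686 -.018 .081 177
```

```text
time_s: 12.3
tcp_pos: [0.6846, -0.0193, 0.0938]
ee_rot: [[-0.054, -0.999, -0.004], [-0.999, 0.054, -0.001], [0.001, 0.004, -1.0]]
wrist_force: [-0.7, -0.4, -1.0]
gripper_width: 0.609
t 12.40 pos [ 0.6865 -0.0188  0.0963] phi 176.9 w 0.604 F [ 0.3 -0.4 -0.4]
shift [-0.0026  0.0017  0.0511] turn [-0.0003 -0.0003 -0.0003] dist 0.015 deg 0.1
```

View pics/f_scene.png

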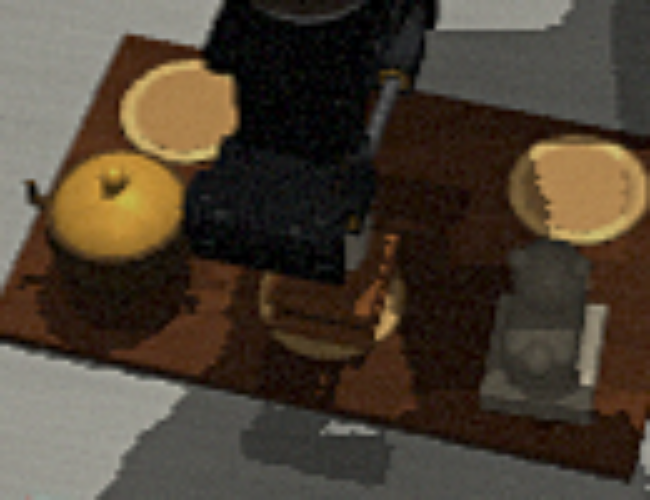

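The body hides the cup here. Grip width says it is still held, so I'll lower until it touches.

```bash
python3 -m creep '[[0.2,-0.001,0.001,0.02,0,0,0],[0.2,-0.002,0.001,0.035,0,0,0],[0.2,-0.002,0.001,0.044,0,0,0],[0.2,-0.002,0.001,0.044,0,0,0]]'; python3 plan.py .686 -.018 .081 177
```

```text
time_s: 12.73
tcp_pos: [0.6858, -0.0182, 0.0825]
ee_rot: [[-0.053, -0.999, -0.0], [-0.999, 0.053, -0.001], [0.001, 0.0, -1.0]]
wrist_force: [0.5, -0.2, -1.1]
gripper_width: 0.601
t 12.73 pos [ 0.6858 -0.0182  0.0825] phi 176.9 w 0.601 F [ 0.5 -0.2 -1.1]
shift [-0.0006 -0.0008  0.0051] turn [ 0.0001 -0.0003 -0.0004] dist 0.002 deg 0.1
```

```bash
python3 -m creep '[[0.2,0,0,0.003,0,0,0],[0.2,0,0,0.005,0,0,0],[0.2,0,0,0.005,0,0,0]]'; python3 plan.py .686 -.018 .081 177
```

```text
time_s: 12.98
tcp_pos: [0.6858, -0.0181, 0.0813]
ee_rot: [[-0.053, -0.999, -0.0], [-0.999, 0.053, -0.001], [0.001, 0.0, -1.0]]
wrist_force: [-0.8, 1.4, 0.4]
gripper_width: 0.603
t 12.98 pos [ 0.6858 -0.0181  0.0813] phi 177.0 w 0.603 F [-0.8  1.4  0.4]
shift [-0.0003 -0.0005  0.0012] turn [ 0.     -0.0003 -0.0003] dist 0.000 deg 0.1
```

```bash
python3 -m creep '[[0.2,0,0,0.003,0,0,0],[0.2,0,0,0.004,0,0,0],[0.2,0,0,0.004,0,0,0]]'; python3 plan.py .686 -.018 .081 177
```

```text
time_s: 13.23
tcp_pos: [0.6859, -0.0181, 0.0812]
ee_rot: [[-0.053, -0.999, 0.0], [-0.999, 0.053, -0.001], [0.001, -0.001, -1.0]]
wrist_force: [-2.9, -0.2, 4.5]
gripper_width: 0.599
t 13.23 pos [ 0.6859 -0.0181  0.0812] phi 177.0 w 0.599 F [-2.9 -0.2  4.5]
shift [-0.0004 -0.0002  0.0008] turn [-0.0002 -0.0004 -0.0002] dist 0.000 deg 0.1
```

```bash
python3 -m creep '[[0.7,0,0,0,0,0,0],[0.85,0,0,0,0,0,0],[0.95,0,0,0,0,0,0],[0.95,0,0,0,0,0,0]]'; python3 -m creep '[[0.95,0,0,-0.05,0,0,0],[0.95,0,0,-0.13,0,0,0],[0.95,0,0,-0.23,0,0,0],[0.95,0,0,-0.33,0,0,0],[0.95,0,0,-0.4,0,0,0]]';  python3 plan.py .434 -.1 .2 97
```

```text
time_s: 13.57
tcp_pos: [0.686, -0.0181, 0.0809]
ee_rot: [[-0.053, -0.999, 0.0], [-0.999, 0.053, -0.001], [0.001, -0.0, -1.0]]
wrist_force: [-0.6, -0.1, 0.5]
gripper_width: 0.821
time_s: 13.98
tcp_pos: [0.6869, -0.0181, 0.2039]
ee_rot: [[-0.053, -0.999, 0.004], [-0.999, 0.053, -0.001], [0.001, -0.004, -1.0]]
wrist_force: [0.9, 0.5, 0.9]
gripper_width: 0.947
t 13.98 pos [ 0.6869 -0.0181  0.2039] phi 177.0 w 0.947 F [0.9 0.5 0.9]
shift [0.3171 0.8276 0.01  ] turn [-0.0013  0.0006  0.4444] dist 0.266 deg 80.0
```

```bash
python3 -m creep '[[0.8,0.04,0.13,0,0,0,0],[0.8,0.08,0.26,0,0,0,0],[0.8,0.12,0.39,0,0,0,0],[0.8,0.16,0.52,0,0,0,0],[0.8,0.2,0.65,0,0,0,0]]';  python3 plan.py .434 -.1 .18 177
python3 - <<'E'
from h import *
D=look(['pedestal','cup','candlestick','vase'],'4')
for n in('scene','top'):
    i=cv2.imread(f'pics/{n}4.png'); x,y=proj(n,[.6845,-.018,.03])[0].astype(int)
    cv2.imwrite(f'pics/c_{n}.png',cv2.resize(i[max(0,y-50):y+50,x-65:x+65],None,fx=5,fy=5))
    for t,h in (('pedestal',.028),('cup',.066),('candlestick',.06),('vase',.05)):
      for d in D[n,t]:
        m=d['pixels']; c=ray(n,cen(m),h); print(n,t,round(d['score'],2),m.sum(),c.round(4)); 
        if t=='cup' and abs(c[0]-.685)<.02: print(fit('cup',{n:m},(.6845,-.018),.043))
E
```

```text
time_s: 14.4
tcp_pos: [0.4871, -0.0681, 0.2029]
ee_rot: [[-0.052, -0.999, 0.004], [-0.999, 0.052, -0.001], [0.001, -0.004, -1.0]]
wrist_force: [0.3, 0.1, 0.1]
gripper_width: 0.806
t 14.40 pos [ 0.4871 -0.0681  0.2029] phi 177.0 w 0.806 F [0.3 0.1 0.1]
shift [0.1153 0.1714 0.0757] turn [-0.0013 -0.0004 -0.    ] dist 0.066 deg 0.2
scene pedestal 0.64 311 [ 0.7024 -0.0156  0.028 ]
scene pedestal 0.47 424 [ 0.5881 -0.1249  0.028 ]
scene cup 0.72 401 [ 0.6834 -0.0223  0.066 ]
(array([ 0.68917125, -0.02066926]), np.float64(0.09141577833149106))
scene cup 0.38 491 [ 0.6202 -0.1129  0.066 ]
scene candlestick 0.83 445 [ 0.4454 -0.1891  0.06  ]
scene candlestick 0.56 346 [ 0.4661 -0.0914  0.06  ]
scene vase 0.94 569 [0.4445 0.4419 0.05  ]
scene vase 0.85 539 [0.4528 0.23   0.05  ]
top pedestal 0.44 158 [ 0.6664 -0.0144  0.028 ]
top cup 0.6 376 [ 0.6893 -0.0192  0.066 ]
(array([ 0.68478209, -0.01870127]), np.float64(0.0854444813002736))
top candlestick 0.85 309 [ 0.4286 -0.1835  0.06  ]
top vase 0.89 510 [0.441  0.4448 0.05  ]
top vase 0.67 488 [0.4423 0.3378 0.05  ]
```

View pics/c_scene.png

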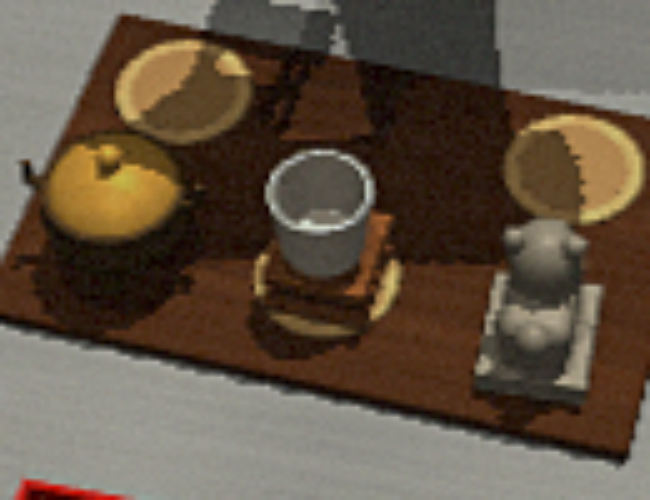

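Run:
```python
from h import *
v=[]
for n,px in(('scene',[(.6859,-.0198),(.6832,-.0199)]),('top',[(.687,-.017),(.6858,-.0168)])):
    i=cv2.imread(f'pics/{n}4.png'); S=6
    x,y=proj(n,[.6845,-.018,.04])[0].astype(int); y0,x0=y-30,x-33
    c=cv2.resize(i[y0:y+30,x0:x+33],None,fx=S,fy=S,interpolation=cv2.INTER_CUBIC)
    def dr(X,col): cv2.polylines(c,[((proj(n,X)+.5-[x0,y0])*S).astype(int)],True,col,1)
    for rg in rings('pedestal',[*px[0],.1018],.013): dr(rg,(0,255,0))
    for rg in rings('cup',px[0],.043): dr(rg,(255,0,255))
    dr(rings('coaster_left',px[1])[1],(255,255,0)); v.append(c)
cv2.imwrite('pics/ov4.png',np.hstack(v))
```

```text
(no output)
```

View pics/ov4.png

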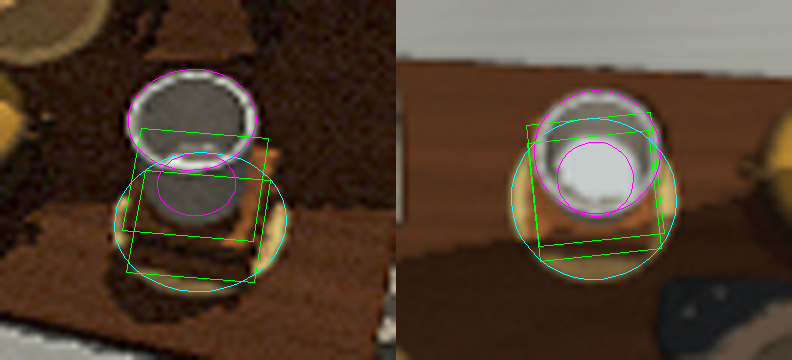

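The overlay shows the cup rim within about 3 mm of the pedestal centre and the pedestal within about 4 mm of the coaster centre, all upright. Now the candlestick.

```bash
python3 -m creep '[[0.8,0.06,0.09,0.03,0,0,0],[0.8,0.113,0.17,0.076,0,0,0],[0.8,0.113,0.17,0.076,0,0,0],[0.8,0.113,0.17,0.076,0,0,0]]'; python3 -m creep '[[0.8,0,0,0,0,0,0]]'; python3 plan.py .434 -.0995 .096 177;python3 - <<'E'
from h import *
v=[]
for n in('scene','top'):
    i=r.capture(n); x,y=proj(n,[.434,-.1,.1])[0].astype(int)
    v.append(cv2.resize(i[y-40:y+50,x-38:x+38],None,fx=5,fy=5))
cv2.imwrite(f'pics/g5.png',np.hstack(v))
E
```

```text
time_s: 15.23
tcp_pos: [0.4365, -0.0991, 0.1791]
ee_rot: [[-0.053, -0.999, 0.002], [-0.999, 0.053, -0.002], [0.002, -0.002, -1.0]]
wrist_force: [0.4, 0.4, 1.0]
gripper_width: 0.802
time_s: 15.32
tcp_pos: [0.4378, -0.099, 0.1796]
ee_rot: [[-0.053, -0.999, 0.003], [-0.999, 0.053, -0.002], [0.002, -0.003, -1.0]]
wrist_force: [1.2, 0.3, 0.7]
gripper_width: 0.8
t 15.32 pos [ 0.4378 -0.099   0.1796] phi 177.0 w 0.800 F [1.2 0.3 0.7]
shift [0.0017 0.0133 0.2786] turn [-0.001  -0.0006 -0.0002] dist 0.084 deg 0.2
```

View pics/g5.png

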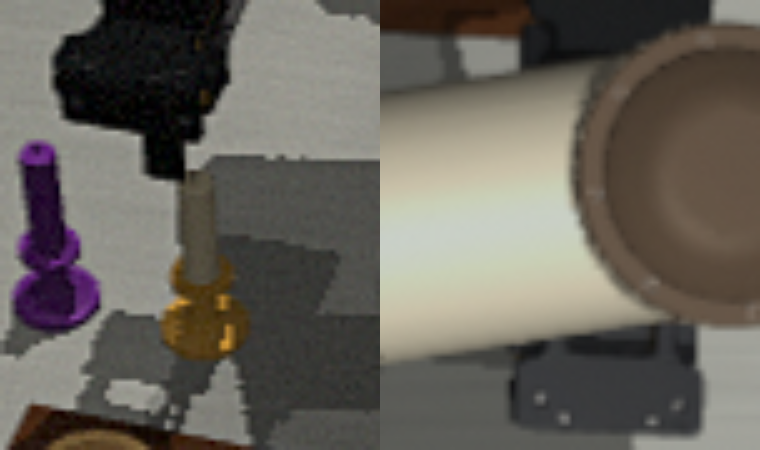

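Run:
```python
from h import *
for y in (-.099,-.09): print((proj('scene',[.438+.04,y,.163])[0]-proj('scene',[.434,-.1,.1])[0].astype(int)+[38,40])*5)
i=cv2.imread('pics/scene4.png');x,y=proj('scene',[.434,-.1,.06])[0].astype(int);S=10
x0,y0=x-25,y-30; c=cv2.resize(i[y0:y+28,x0:x+25],None,fx=S,fy=S,interpolation=cv2.INTER_CUBIC)
for p,col in(((.434,-.0995),(0,255,0)),((.438,-.095),(255,0,255))):
  for k,g in enumerate(rings('candlestick',p)):
    if k in(1,5,7): cv2.polylines(c,[((proj('scene',g)+.5-[x0,y0])*S).astype(int)],True,col,1)
cv2.imwrite('pics/cs.png',c)
```

```text
[169.81422369 173.02013555]
[185.91803081 175.19848903]
```

View pics/cs.png

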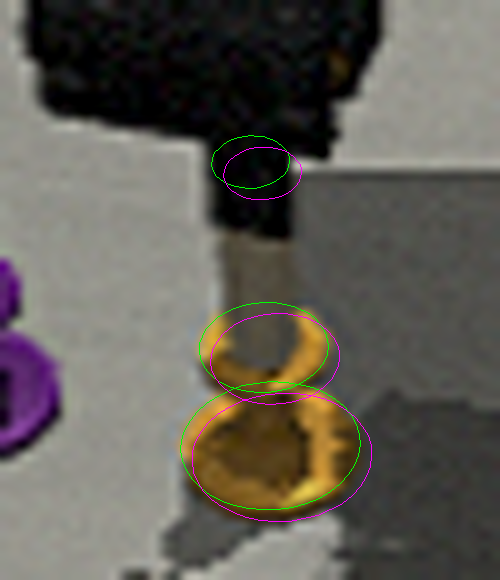

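The candlestick model drawn at (0.434, −0.0995) fits the picture, and the projected fingertip falls where the finger shows. Going down.

```bash
python3 -m creep '[[0.8,0,0.008,0.08,0,0,0],[0.8,0.001,0.013,0.16,-0.001,0,0],[0.8,0.001,0.013,0.24,-0.001,0,0],[0.8,0.001,0.013,0.279,-0.001,0,0],[0.8,0.001,0.013,0.279,-0.001,0,0]]'; python3 -m creep '[[0.7,0,0,0,0,0,0],[0.6,0,0,0,0,0,0]]'; python3 plan.py .434 -.0995 .096 177
```

```text
time_s: 15.83
tcp_pos: [0.4331, -0.0988, 0.0934]
ee_rot: [[-0.053, -0.999, -0.006], [-0.999, 0.053, -0.002], [0.002, 0.006, -1.0]]
wrist_force: [0.4, -1.0, 0.7]
gripper_width: 0.803
time_s: 16.0
tcp_pos: [0.4344, -0.0985, 0.094]
ee_rot: [[-0.052, -0.999, -0.005], [-0.999, 0.052, -0.002], [0.002, 0.005, -1.0]]
wrist_force: [0.7, -0.1, -0.3]
gripper_width: 0.721
t 16.00 pos [ 0.4344 -0.0985  0.094 ] phi 177.0 w 0.721 F [ 0.7 -0.1 -0.3]
shift [ 0.0034  0.001  -0.0067] turn [ 0.0014 -0.0007  0.0001] dist 0.002 deg 0.3
```

```bash
python3 -m creep '[[0.6,0.003,0.001,-0.006,0.001,-0.001,0],[0.55,0.003,0.001,-0.006,0.001,-0.001,0],[0.5,0.003,0.001,-0.006,0.001,-0.001,0],[0.45,0.003,0.001,-0.006,0.001,-0.001,0],[0.4,0.003,0.001,-0.006,0.001,-0.001,0]]';python3 plan.py .434 -.0995 .096 177;python3 - <<'E'
from h import *
i=r.capture('scene');x,y=proj('scene',[.434,-.1,.06])[0].astype(int)
cv2.imwrite('pics/cs2.png',cv2.resize(i[y-40:y+30,x-35:x+35],None,fx=7,fy=7))
E
```

```text
time_s: 16.42
tcp_pos: [0.4342, -0.0994, 0.0962]
ee_rot: [[-0.052, -0.999, -0.0], [-0.999, 0.052, 0.001], [-0.001, 0.0, -1.0]]
wrist_force: [0.4, -1.3, -0.1]
gripper_width: 0.453
t 16.42 pos [ 0.4342 -0.0994  0.0962] phi 177.0 w 0.453 F [ 0.4 -1.3 -0.1]
shift [0.0004 0.0005 0.0008] turn [0.0001 0.0003 0.0001] dist 0.000 deg 0.1
```

View pics/cs2.png

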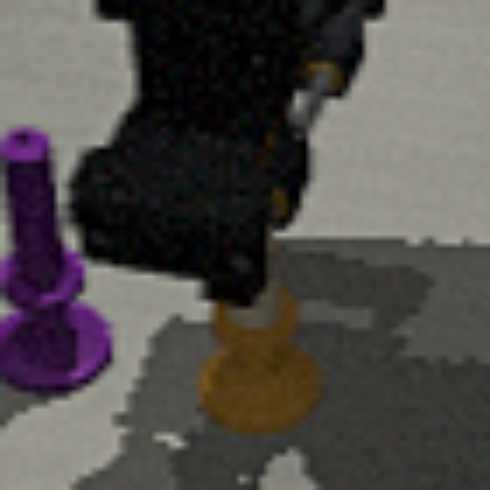

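The candlestick stands upright with the candle between the fingers. Closing.

```bash
python3 -m creep '[[0.35,0,0,0,0,0,0],[0.3,0,0,0,0,0,0],[0.25,0,0,0,0,0,0],[0.1,0,0,0,0,0,0],[0.1,0,0,0,0,0,0]]';python3 -m creep '[[0.1,0,0,0,0,0,0],[0.1,0,0,0,0,0,0],[0.1,0,0,0,0,0,0],[0.1,0,0,0,0,0,0]]'; python3 plan.py .434 -.0995 .25 177
```

```text
time_s: 16.88
tcp_pos: [0.4337, -0.0994, 0.0959]
ee_rot: [[-0.052, -0.999, -0.002], [-0.999, 0.052, 0.001], [-0.001, 0.002, -1.0]]
wrist_force: [-0.6, 0.2, -0.5]
gripper_width: 0.243
time_s: 17.22
tcp_pos: [0.4337, -0.0994, 0.0958]
ee_rot: [[-0.052, -0.999, -0.002], [-0.999, 0.052, 0.001], [-0.001, 0.002, -1.0]]
wrist_force: [-0.2, -0.0, 0.8]
gripper_width: 0.242
t 17.22 pos [ 0.4337 -0.0994  0.0958] phi 177.0 w 0.242 F [-0.2 -0.   0.8]
shift [-2.000e-04 -2.000e-04 -5.138e-01] turn [0.0006 0.0003 0.    ] dist 0.154 deg 0.1
```

```bash
python3 -m creep '[[0.1,0,0,-0.02,0,0,0],[0.1,0,0,-0.07,0,0,0],[0.1,0,0,-0.14,0,0,0],[0.1,0,0,-0.22,0,0,0],[0.1,0,0,-0.25,0,0,0]]';python3 -m creep '[[0.1,0,0,0,0,0,0]]'; python3 plan.py .574 -.128 .17 177;python3 - <<'E'
from h import *
i=r.capture('scene');x,y=proj('scene',[.434,-.1,.1])[0].astype(int)
cv2.imwrite('pics/cs3.png',cv2.resize(i[y-40:y+40,x-35:x+35],None,fx=7,fy=7))
E
```

```text
time_s: 17.63
tcp_pos: [0.4354, -0.0995, 0.1738]
ee_rot: [[-0.052, -0.999, 0.004], [-0.999, 0.052, 0.001], [-0.001, -0.004, -1.0]]
wrist_force: [0.4, 0.3, -1.3]
gripper_width: 0.245
time_s: 17.72
tcp_pos: [0.4364, -0.0994, 0.1756]
ee_rot: [[-0.052, -0.999, 0.008], [-0.999, 0.052, 0.002], [-0.002, -0.008, -1.0]]
wrist_force: [0.2, 0.4, -2.4]
gripper_width: 0.245
t 17.72 pos [ 0.4364 -0.0994  0.1756] phi 177.0 w 0.245 F [ 0.2  0.4 -2.4]
shift [ 0.0717 -0.4628  0.0222] turn [-0.0026  0.0006  0.0002] dist 0.141 deg 0.5
```

View pics/cs3.png

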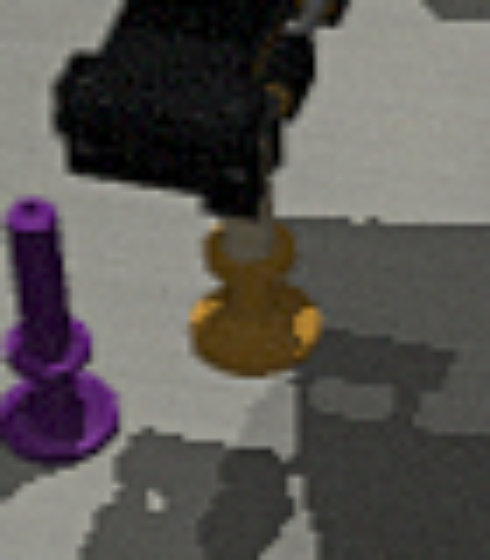

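The candlestick is lifted and upright. Carrying it to coaster_right.

```bash
python3 -m creep '[[0.1,0.02,-0.12,0.01,-0.001,0,0],[0.1,0.04,-0.25,0.02,-0.002,0,0],[0.1,0.06,-0.38,0.022,-0.003,0.001,0],[0.1,0.072,-0.463,0.022,-0.003,0.001,0],[0.1,0.072,-0.463,0.022,-0.003,0.001,0]]';python3 -m creep '[[0.1,0,0,0,0,0,0],[0.1,0,0,0,0,0,0]]'; python3 plan.py .574 -.128 .1195 177
```

```text
time_s: 18.18
tcp_pos: [0.5777, -0.1288, 0.1661]
ee_rot: [[-0.052, -0.999, -0.003], [-0.999, 0.052, -0.002], [0.002, 0.003, -1.0]]
wrist_force: [0.0, 0.0, -1.2]
gripper_width: 0.244
time_s: 18.35
tcp_pos: [0.5765, -0.1288, 0.1634]
ee_rot: [[-0.053, -0.999, -0.008], [-0.999, 0.053, -0.001], [0.002, 0.008, -1.0]]
wrist_force: [0.4, 0.8, -2.5]
gripper_width: 0.248
t 18.35 pos [ 0.5765 -0.1288  0.1634] phi 177.0 w 0.248 F [ 0.4  0.8 -2.5]
shift [-0.0024  0.0074  0.1464] turn [ 0.0024 -0.0006 -0.0001] dist 0.044 deg 0.5
```

```bash
python3 -m creep '[[0.1,-0.002,0.004,0.05,0.002,0,0],[0.1,-0.002,0.007,0.1,0.002,-0.001,0],[0.1,-0.002,0.007,0.14,0.002,-0.001,0],[0.1,-0.002,0.007,0.146,0.002,-0.001,0],[0.1,-0.002,0.007,0.146,0.002,-0.001,0]]'; python3 -m creep '[[0.1,0,0,0,0,0,0]]'; python3 plan.py .574 -.128 .109 177;python3 - <<'E'
from h import *
v=[]
for n in('scene','top'):
    i=r.capture(n); x,y=proj(n,[.574,-.128,.05])[0].astype(int)
    v.append(cv2.resize(i[y-40:y+40,x-38:x+38],None,fx=5,fy=5))
cv2.imwrite(f'pics/cs4.png',np.hstack(v))
E
```

```text
time_s: 18.77
tcp_pos: [0.5725, -0.1279, 0.1187]
ee_rot: [[-0.053, -0.999, -0.004], [-0.999, 0.053, 0.001], [-0.001, 0.004, -1.0]]
wrist_force: [-0.4, 0.2, -2.4]
gripper_width: 0.248
time_s: 18.85
tcp_pos: [0.5727, -0.1279, 0.1195]
ee_rot: [[-0.052, -0.999, -0.003], [-0.999, 0.052, 0.001], [-0.001, 0.003, -1.0]]
wrist_force: [-0.2, 0.5, -2.5]
gripper_width: 0.245
t 18.85 pos [ 0.5727 -0.1279  0.1195] phi 177.0 w 0.245 F [-0.2  0.5 -2.5]
shift [ 0.0001 -0.0046  0.0349] turn [0.001  0.0003 0.0001] dist 0.011 deg 0.2
```

View pics/cs4.png

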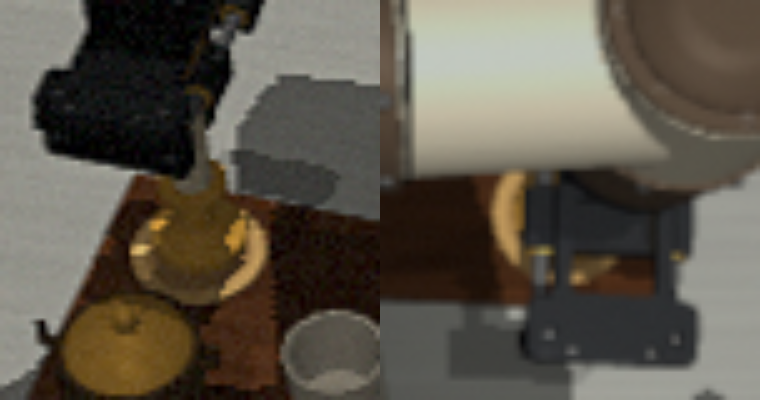

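The foot is centred over coaster_right and the burner is clear. Lowering to touch.

```bash
python3 -m creep '[[0.1,0,-0.003,0.015,0.001,0,0],[0.1,0,-0.004,0.027,0.001,0,0],[0.1,0,-0.004,0.032,0.001,0,0],[0.1,0,-0.004,0.032,0.001,0,0]]'; python3 plan.py .574 -.128 .109 177
```

```text
time_s: 19.28
tcp_pos: [0.5734, -0.1279, 0.1094]
ee_rot: [[-0.052, -0.999, -0.001], [-0.999, 0.052, 0.001], [-0.001, 0.001, -1.0]]
wrist_force: [-0.1, -0.0, -1.8]
gripper_width: 0.245
t 19.28 pos [ 0.5734 -0.1279  0.1094] phi 177.0 w 0.245 F [-0.1 -0.  -1.8]
shift [ 0.0003 -0.002   0.0015] turn [ 0.0004  0.0004 -0.    ] dist 0.001 deg 0.1
```

```bash
python3 -m creep '[[0.1,0,0,0.003,0,0,0],[0.1,0,0,0.004,0,0,0],[0.1,0,0,0.004,0,0,0]]'; python3 plan.py .574 -.128 .109 177
```

```text
time_s: 19.53
tcp_pos: [0.5736, -0.128, 0.1089]
ee_rot: [[-0.052, -0.999, -0.0], [-0.999, 0.052, 0.001], [-0.001, 0.001, -1.0]]
wrist_force: [-1.0, -0.3, 1.6]
gripper_width: 0.244
t 19.53 pos [ 0.5736 -0.128   0.1089] phi 177.0 w 0.244 F [-1.  -0.3  1.6]
shift [ 0.0001 -0.0012 -0.0004] turn [0.0002 0.0003 0.    ] dist 0.000 deg 0.1
```

```bash
python3 -m creep '[[0.3,0,0,0.001,0,0,0],[0.4,0,0,0.001,0,0,0],[0.5,0,0,0.001,0,0,0],[0.55,0,0,0,0,0,0],[0.55,0,0,0,0,0,0]]'; python3 -m creep '[[0.55,0,0,-0.05,0,0,0],[0.55,0,0,-0.12,0,0,0],[0.55,0,0,-0.2,0,0,0],[0.55,0,0,-0.28,0,0,0],[0.55,0,0,-0.36,0,0,0]]'; python3 plan.py .4425 .338 .2 177
```

```text
time_s: 19.95
tcp_pos: [0.5738, -0.128, 0.109]
ee_rot: [[-0.052, -0.999, -0.0], [-0.999, 0.052, 0.001], [-0.001, 0.0, -1.0]]
wrist_force: [0.3, 1.2, -0.3]
gripper_width: 0.506
time_s: 20.37
tcp_pos: [0.5737, -0.1281, 0.218]
ee_rot: [[-0.052, -0.999, -0.0], [-0.999, 0.052, 0.001], [-0.001, 0.0, -1.0]]
wrist_force: [1.0, -0.4, 0.8]
gripper_width: 0.548
t 20.37 pos [ 0.5737 -0.1281  0.218 ] phi 177.0 w 0.548 F [ 1.  -0.4  0.8]
shift [-1.5287  0.5178  0.0615] turn [0.0001 0.0003 0.    ] dist 0.485 deg 0.1
```

```bash
python3 -m creep '[[0.55,-0.13,0.04,0,0,0,0],[0.6,-0.26,0.08,0,0,0,0],[0.7,-0.39,0.13,0,0,0,0],[0.8,-0.52,0.175,0,0,0,0],[0.8,-0.66,0.22,0,0,0,0]]'
python3 - <<'E'
from h import *
v=[]
for n in('scene','top'):
    i=r.capture(n); x,y=proj(n,[.574,-.128,.05])[0].astype(int)
    v.append(cv2.resize(i[y-40:y+40,x-38:x+38],None,fx=5,fy=5))
    for d in r.outline_of(n,'candlestick'):
        m=d['pixels'];c=ray(n,cen(m),.07); print(n,round(d['score'],2),m.sum(),c)
        if abs(c[0]-.57)<.03: print(fit('candlestick',{n:m},(.574,-.128),.013))
cv2.imwrite(f'pics/cs5.png',np.hstack(v))
E
python3 plan.py .4425 .338 .2 177
```

```text
time_s: 20.78
tcp_pos: [0.5178, 0.0721, 0.2184]
ee_rot: [[-0.053, -0.999, 0.0], [-0.999, 0.053, 0.001], [-0.001, -0.0, -1.0]]
wrist_force: [0.2, -0.0, -0.0]
gripper_width: 0.74
scene 0.77 440 [ 0.58645847 -0.12373907  0.07      ]
(array([ 0.57285966, -0.12928389]), np.float64(0.1276208992262765))
scene 0.69 349 [ 0.45567202 -0.18432624  0.07      ]
top 0.81 369 [ 0.4259215  -0.18212831  0.07      ]
top 0.62 336 [ 0.56739327 -0.12132545  0.07      ]
(array([ 0.57368679, -0.12626151]), np.float64(0.058864603653129954))
t 20.98 pos [0.5185 0.0719 0.2184] phi 177.2 w 0.788 F [-0.5 -0.4  0.7]
shift [-0.8734  0.2969  0.0622] turn [-0.      0.0003  0.001 ] dist 0.277 deg 0.2
```

View pics/cs5.png

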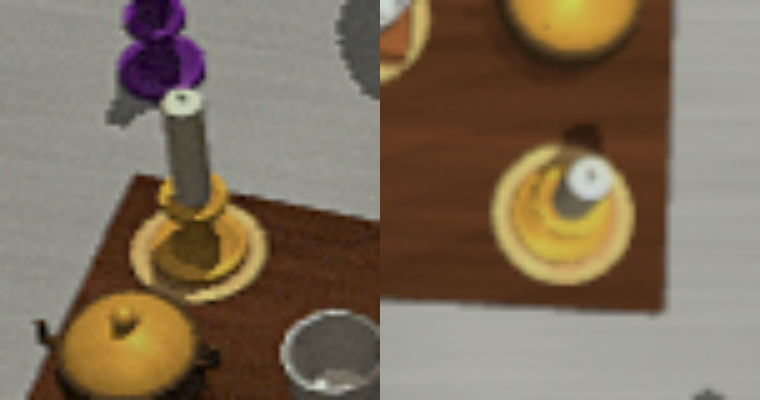

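The candlestick stands centred on coaster_right: the fits in each camera are within about 1 mm of that camera's coaster centre. Now the vase.

```bash
python3 -m creep '[[0.8,-0.13,0.04,0.01,0,0,0],[0.8,-0.26,0.085,0.02,0,0,0],[0.8,-0.39,0.13,0.03,0,0,0],[0.8,-0.52,0.175,0.04,0,0,0],[0.8,-0.65,0.22,0.05,0,0,0.001]]';python3 -m creep '[[0.8,-0.1,0.03,0,0,0,0],[0.8,-0.21,0.07,0.01,0,0,0],[0.8,-0.223,0.076,0.01,0,0,0],[0.8,-0.223,0.076,0.01,0,0,0]]'; python3 -m creep '[[0.8,0,0,0,0,0,0],[0.8,0,0,0,0,0,0]]'; python3 plan.py .4425 .338 .083 177
```

```text
time_s: 21.4
tcp_pos: [0.4624, 0.2701, 0.2035]
ee_rot: [[-0.055, -0.998, 0.0], [-0.998, 0.055, 0.001], [-0.001, -0.0, -1.0]]
wrist_force: [0.7, 0.1, -0.2]
gripper_width: 0.8
time_s: 21.73
tcp_pos: [0.4437, 0.3387, 0.1999]
ee_rot: [[-0.055, -0.999, -0.0], [-0.999, 0.055, 0.0], [-0.0, 0.0, -1.0]]
wrist_force: [0.4, -0.8, 0.1]
gripper_width: 0.796
time_s: 21.9
tcp_pos: [0.4444, 0.3371, 0.1997]
ee_rot: [[-0.057, -0.998, -0.001], [-0.998, 0.057, -0.001], [0.001, 0.001, -1.0]]
wrist_force: [0.2, -0.3, 0.5]
gripper_width: 0.8
t 21.90 pos [0.4444 0.3371 0.1997] phi 176.7 w 0.800 F [ 0.2 -0.3  0.5]
shift [-0.0028  0.0063  0.389 ] turn [ 0.0002 -0.0002 -0.0015] dist 0.117 deg 0.3
```

```bash
python3 -m creep '[[0.8,-0.002,0.004,0.07,0,0,-0.001],[0.8,-0.003,0.006,0.14,0,0,-0.001],[0.8,-0.003,0.006,0.2,0,0,-0.001],[0.8,-0.003,0.006,0.2,0,0,-0.001]]';python3 -m creep '[[0.8,0,0,0,0,0,0]]'
python3 - <<'E'
from h import *
v=[]
for n in('scene','top'):
    i=r.capture(n); x,y=proj(n,[.4425,.338,.08])[0].astype(int);S=5
    c=cv2.resize(i[y-40:y+40,x-38:x+38],None,fx=S,fy=S)
    for k,g in enumerate(rings('vase',(.4425,.338))):
      if k in(0,1,5): cv2.polylines(c,[((proj(n,g)+.5-[x-38,y-40])*S).astype(int)],True,(0,255,0),1)
    v.append(c)
cv2.imwrite(f'pics/v1.png',np.hstack(v))
E
python3 plan.py .4425 .338 .082 177
```

```text
time_s: 22.23
tcp_pos: [0.4416, 0.3346, 0.1363]
ee_rot: [[-0.057, -0.998, -0.006], [-0.998, 0.057, -0.006], [0.006, 0.006, -1.0]]
wrist_force: [-0.8, 0.2, -1.0]
gripper_width: 0.796
time_s: 22.32
tcp_pos: [0.4424, 0.3335, 0.1366]
ee_rot: [[-0.058, -0.998, -0.006], [-0.998, 0.059, -0.007], [0.007, 0.005, -1.0]]
wrist_force: [0.0, -0.1, 0.8]
gripper_width: 0.798
t 22.42 pos [0.4422 0.3338 0.1371] phi 176.6 w 0.803 F [-0.7 -0.1 -0.1]
shift [-0.0151 -0.001   0.1834] turn [ 0.0017 -0.0019 -0.002 ] dist 0.055 deg 0.6
```

View pics/v1.png

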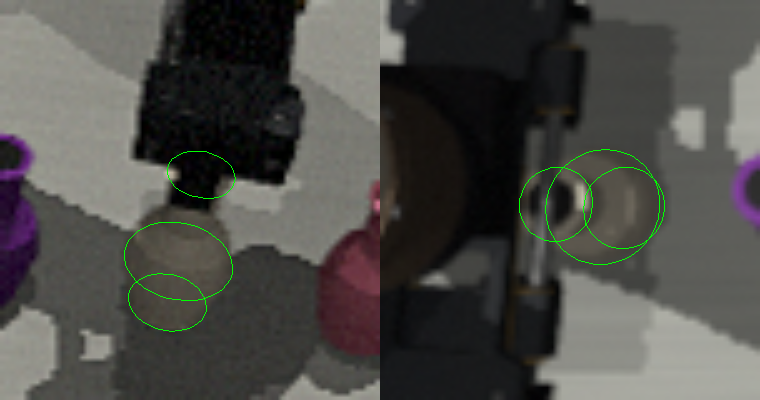

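The overlay matches the vase in both views. The TCP is about 4 mm short in y, so I'll correct that on the way down.

```bash
python3 -m creep '[[0.8,-0.012,0,0.03,0.001,-0.001,-0.001],[0.8,-0.015,-0.001,0.08,0.002,-0.002,-0.002],[0.8,-0.015,-0.001,0.14,0.002,-0.002,-0.002],[0.8,-0.015,-0.001,0.183,0.002,-0.002,-0.002],[0.8,-0.015,-0.001,0.183,0.002,-0.002,-0.002]]';python3 -m creep '[[0.7,0,0,0,0,0,0],[0.65,0,0,0,0,0,0]]'; python3 plan.py .4425 .338 .082 177
```

```text
time_s: 22.83
tcp_pos: [0.4415, 0.337, 0.08]
ee_rot: [[-0.053, -0.999, -0.002], [-0.999, 0.053, -0.003], [0.003, 0.002, -1.0]]
wrist_force: [0.6, 0.0, 0.1]
gripper_width: 0.798
time_s: 23.0
tcp_pos: [0.4419, 0.3374, 0.0807]
ee_rot: [[-0.053, -0.999, -0.001], [-0.999, 0.053, -0.002], [0.002, 0.001, -1.0]]
wrist_force: [-0.3, 0.9, 0.8]
gripper_width: 0.716
t 23.00 pos [0.4419 0.3374 0.0807] phi 177.0 w 0.716 F [-0.3  0.9  0.8]
shift [-0.0021 -0.0018 -0.0044] turn [ 0.0002 -0.0006 -0.0001] dist 0.002 deg 0.1
```

```bash
python3 -m creep '[[0.65,-0.002,-0.002,-0.003,0,0,0],[0.6,-0.002,-0.002,-0.003,0,0,0],[0.55,-0.002,-0.002,-0.003,0,0,0],[0.5,-0.002,-0.002,-0.003,0,0,0],[0.45,-0.002,-0.002,-0.003,0,0,0]]';python3 -m creep '[[0.4,0,0,0,0,0,0],[0.35,0,0,0,0,0,0],[0.3,0,0,0,0,0,0],[0.15,0,0,0,0,0,0],[0.15,0,0,0,0,0,0]]'; python3 -m creep '[[0.15,0,0,0,0,0,0],[0.15,0,0,0,0,0,0],[0.15,0,0,0,0,0,0]]'; python3 plan.py .4425 .338 .082 177
```

```text
time_s: 23.42
tcp_pos: [0.4426, 0.3381, 0.0819]
ee_rot: [[-0.053, -0.999, -0.0], [-0.999, 0.053, -0.001], [0.001, 0.0, -1.0]]
wrist_force: [0.3, -0.2, -0.1]
gripper_width: 0.502
time_s: 23.83
tcp_pos: [0.4425, 0.3381, 0.082]
ee_rot: [[-0.053, -0.999, -0.001], [-0.999, 0.053, -0.001], [0.001, 0.001, -1.0]]
wrist_force: [-1.6, 0.5, 2.3]
gripper_width: 0.373
time_s: 24.08
tcp_pos: [0.4424, 0.3381, 0.082]
ee_rot: [[-0.053, -0.999, -0.001], [-0.999, 0.053, -0.001], [0.001, 0.001, -1.0]]
wrist_force: [-1.9, -0.1, 1.2]
gripper_width: 0.375
t 24.08 pos [0.4424 0.3381 0.082 ] phi 177.0 w 0.375 F [-1.9 -0.1  1.2]
shift [ 0.0003 -0.0002  0.    ] turn [ 0.0002 -0.0004 -0.0001] dist 0.000 deg 0.1
```

The width is 32.6 mm where the neck is 29 mm, so the tips are pinching the shoulder. I'll reopen a little, go up 5 mm and grip again.

```bash
python3 -m creep '[[0.45,0,0,0,0,0,0],[0.5,0,0,0,0,0,0],[0.5,0,0,-0.008,0,0,0],[0.5,0,0,-0.018,0,0,0],[0.5,0,0,-0.018,0,0,0]]';python3 -m creep '[[0.4,0,0,0,0,0,0],[0.35,0,0,0,0,0,0],[0.15,0,0,0,0,0,0],[0.15,0,0,0,0,0,0],[0.15,0,0,0,0,0,0]]'; python3 -m creep '[[0.15,0,0,0,0,0,0],[0.15,0,0,0,0,0,0],[0.15,0,0,0,0,0,0]]'; python3 plan.py .4425 .338 .088 177
```

```text
time_s: 24.5
tcp_pos: [0.4429, 0.3384, 0.0881]
ee_rot: [[-0.052, -0.999, 0.0], [-0.999, 0.052, -0.0], [0.0, -0.0, -1.0]]
wrist_force: [-0.1, -1.0, 0.1]
gripper_width: 0.494
time_s: 24.92
tcp_pos: [0.4428, 0.3384, 0.0881]
ee_rot: [[-0.052, -0.999, 0.0], [-0.999, 0.052, -0.001], [0.001, -0.0, -1.0]]
wrist_force: [-1.1, -0.7, -0.1]
gripper_width: 0.347
time_s: 25.17
tcp_pos: [0.4428, 0.3384, 0.0881]
ee_rot: [[-0.052, -0.999, 0.0], [-0.999, 0.052, -0.001], [0.001, -0.0, -1.0]]
wrist_force: [-0.5, -0.5, 0.3]
gripper_width: 0.344
t 25.17 pos [0.4428 0.3384 0.0881] phi 177.0 w 0.344 F [-0.5 -0.5  0.3]
shift [0.0015 0.0008 0.0004] turn [-0.     -0.0002 -0.    ] dist 0.001 deg 0.0
```

```bash
python3 -m creep '[[0.15,0,0,-0.01,0,0,0],[0.15,0,0,-0.04,0,0,0],[0.15,0,0,-0.09,0,0,0],[0.15,0,0,-0.14,0,0,0],[0.15,0,0,-0.15,0,0,0]]';python3 - <<'E'
from h import *
i=r.capture('scene');x,y=proj('scene',[.4425,.338,.09])[0].astype(int)
cv2.imwrite('pics/v2.png',cv2.resize(i[y-40:y+40,x-35:x+35],None,fx=7,fy=7))
E
python3 plan.py .586 .0972 .17 177
```

```text
time_s: 25.58
tcp_pos: [0.444, 0.3396, 0.1361]
ee_rot: [[-0.052, -0.999, 0.004], [-0.999, 0.052, 0.003], [-0.003, -0.004, -1.0]]
wrist_force: [0.3, 0.1, -1.0]
gripper_width: 0.348
t 25.63 pos [0.4437 0.3395 0.1355] phi 177.0 w 0.348 F [-0.4 -0.4 -1.2]
shift [ 0.7813 -0.5163 -0.116 ] turn [-0.001   0.001   0.0001] dist 0.283 deg 0.3
```

View pics/v2.png

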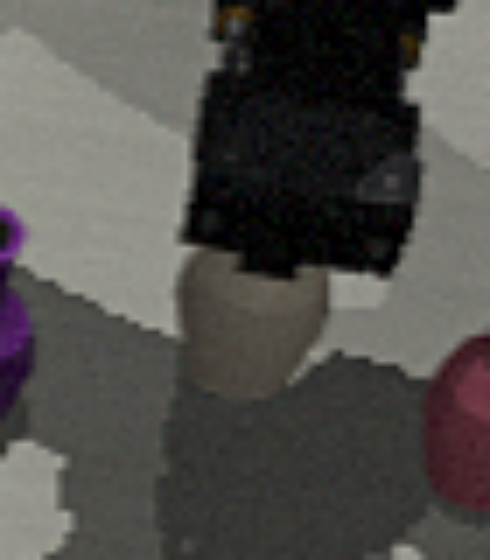

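The vase is lifted upright. It must rise clear of the purple look-alike before crossing.

```bash
python3 -m creep '[[0.15,0,0,-0.1,0,0,0],[0.15,0,0,-0.2,0,0,0],[0.15,0.03,-0.02,-0.27,0,0,0],[0.15,0.12,-0.08,-0.28,0,0,0],[0.15,0.23,-0.15,-0.28,0,0,0]]'; python3 plan.py .586 .0972 .2 177
```

```text
time_s: 26.05
tcp_pos: [0.4852, 0.2692, 0.2211]
ee_rot: [[-0.048, -0.999, 0.006], [-0.999, 0.048, 0.006], [-0.006, -0.006, -1.0]]
wrist_force: [0.0, 0.2, -2.2]
gripper_width: 0.347
t 26.05 pos [0.4852 0.2692 0.2211] phi 177.2 w 0.347 F [ 0.   0.2 -2.2]
shift [ 0.5567 -0.363   0.0687] turn [-0.0018  0.0021  0.0013] dist 0.200 deg 0.5
```

```bash
python3 -m creep '[[0.15,0.1,-0.07,0,0,0,0],[0.15,0.2,-0.13,0,0,0,0],[0.15,0.3,-0.2,0,0,0,0],[0.15,0.4,-0.26,0,0,0,0],[0.15,0.5,-0.33,0.02,0,0,0]]'; python3 plan.py .586 .0972 .15 177
```

```text
time_s: 26.47
tcp_pos: [0.5774, 0.1131, 0.215]
ee_rot: [[-0.048, -0.999, 0.007], [-0.999, 0.048, 0.007], [-0.007, -0.007, -1.0]]
wrist_force: [0.6, 0.9, -0.9]
gripper_width: 0.345
t 26.47 pos [0.5774 0.1131 0.215 ] phi 177.2 w 0.345 F [ 0.6  0.9 -0.9]
shift [ 0.053  -0.0298  0.2165] turn [-0.0021  0.0023  0.0013] dist 0.067 deg 0.6
```

```bash
python3 -m creep '[[0.15,0.053,-0.03,0.05,-0.001,0.001,0],[0.15,0.053,-0.03,0.11,-0.002,0.002,0.001],[0.15,0.053,-0.03,0.17,-0.002,0.002,0.001],[0.15,0.053,-0.03,0.216,-0.002,0.002,0.001],[0.15,0.053,-0.03,0.216,-0.002,0.002,0.001]]';python3 -m creep '[[0.15,0,0,0,0,0,0],[0.15,0,0,0,0,0,0]]'; python3 plan.py .586 .0972 .112 177
```

```text
time_s: 26.88
tcp_pos: [0.5834, 0.096, 0.1457]
ee_rot: [[-0.053, -0.999, -0.008], [-0.999, 0.053, -0.002], [0.002, 0.008, -1.0]]
wrist_force: [-1.3, 0.1, -1.9]
gripper_width: 0.346
time_s: 27.05
tcp_pos: [0.583, 0.096, 0.1453]
ee_rot: [[-0.053, -0.999, -0.01], [-0.999, 0.053, -0.002], [0.002, 0.01, -1.0]]
wrist_force: [-0.9, 0.3, -1.2]
gripper_width: 0.351
t 27.05 pos [0.583  0.096  0.1453] phi 177.0 w 0.351 F [-0.9  0.3 -1.2]
shift [-0.0048 -0.0107  0.111 ] turn [ 0.003  -0.0008 -0.0002] dist 0.033 deg 0.6
```

```bash
python3 -m creep '[[0.15,-0.003,-0.006,0.04,0.002,0,0],[0.15,-0.005,-0.01,0.08,0.003,-0.001,0],[0.15,-0.005,-0.01,0.105,0.003,-0.001,0],[0.15,-0.005,-0.01,0.11,0.003,-0.001,0],[0.15,-0.005,-0.01,0.11,0.003,-0.001,0]]';python3 -m creep '[[0.15,0,0,0,0,0,0]]'; python3 plan.py .586 .0972 .1015 177;python3 - <<'E'
from h import *
v=[]
for n in('scene','top'):
    i=r.capture(n); x,y=proj(n,[.586,.097,.05])[0].astype(int)
    v.append(cv2.resize(i[y-40:y+40,x-38:x+38],None,fx=5,fy=5))
cv2.imwrite(f'pics/v3.png',np.hstack(v))
E
```

```text
time_s: 27.47
tcp_pos: [0.5858, 0.0973, 0.1125]
ee_rot: [[-0.053, -0.999, -0.0], [-0.999, 0.053, 0.0], [-0.0, 0.0, -1.0]]
wrist_force: [-1.2, 0.0, -1.6]
gripper_width: 0.348
time_s: 27.55
tcp_pos: [0.5863, 0.0975, 0.1133]
ee_rot: [[-0.052, -0.999, 0.001], [-0.999, 0.052, 0.001], [-0.001, -0.001, -1.0]]
wrist_force: [-0.3, 0.3, -1.4]
gripper_width: 0.344
t 27.55 pos [0.5863 0.0975 0.1133] phi 177.0 w 0.344 F [-0.3  0.3 -1.4]
shift [0.0012 0.001  0.0393] turn [-0.0003  0.0002  0.    ] dist 0.012 deg 0.1
```

View pics/v3.png

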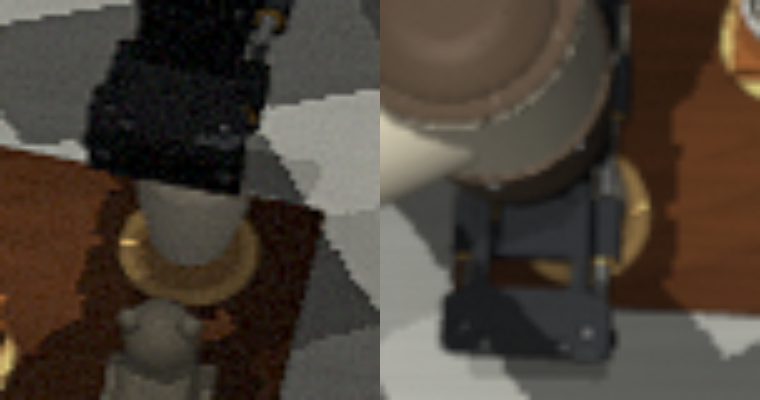

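The vase hangs centred above coaster_left. Lowering.

```bash
python3 -m creep '[[0.15,0.001,0.001,0.015,0,0,0],[0.15,0.001,0.001,0.03,0,0,0],[0.15,0.001,0.001,0.037,0,0,0],[0.15,0.001,0.001,0.037,0,0,0]]'; python3 plan.py .586 .0972 .1015 177; python3 -m creep '[[0.15,0,0,0.003,0,0,0],[0.15,0,0,0.003,0,0,0]]'; python3 plan.py .586 .0972 .1015 177
```

```text
time_s: 27.98
tcp_pos: [0.5855, 0.0971, 0.1015]
ee_rot: [[-0.053, -0.999, -0.0], [-0.999, 0.053, 0.0], [-0.0, 0.0, -1.0]]
wrist_force: [-1.1, -0.3, -1.4]
gripper_width: 0.343
t 27.98 pos [0.5855 0.0971 0.1015] phi 177.0 w 0.343 F [-1.1 -0.3 -1.4]
shift [-0.0005 -0.0016 -0.0001] turn [ 0.      0.0001 -0.0001] dist 0.000 deg 0.0
time_s: 28.15
tcp_pos: [0.5859, 0.0971, 0.1011]
ee_rot: [[-0.052, -0.999, 0.001], [-0.999, 0.052, 0.0], [-0.0, -0.001, -1.0]]
wrist_force: [0.2, 0.1, 1.2]
gripper_width: 0.349
t 28.15 pos [0.5859 0.0971 0.1011] phi 177.0 w 0.349 F [0.2 0.1 1.2]
shift [-0.0004 -0.0004 -0.0014] turn [-0.0002  0.0001  0.    ] dist 0.000 deg 0.0
```

```bash
python3 -m creep '[[0.4,0,0,0.001,0,0,0],[0.5,0,0,0.001,0,0,0],[0.6,0,0,0.001,0,0,0],[0.65,0,0,0,0,0,0],[0.65,0,0,0,0,0,0]]'; python3 -m creep '[[0.65,0,0,-0.03,0,0,0],[0.65,0,0,-0.1,0,0,0],[0.65,0,0,-0.2,0,0,0],[0.65,0,0,-0.3,0,0,0],[0.65,0,0,-0.4,0,0,0]]'; python3 plan.py .38 .2 .22 177
```

```text
time_s: 28.57
tcp_pos: [0.586, 0.0971, 0.1011]
ee_rot: [[-0.052, -0.999, 0.001], [-0.999, 0.052, 0.0], [-0.0, -0.001, -1.0]]
wrist_force: [0.5, 0.6, 0.2]
gripper_width: 0.599
time_s: 28.98
tcp_pos: [0.5857, 0.097, 0.2231]
ee_rot: [[-0.052, -0.999, 0.001], [-0.999, 0.052, 0.0], [-0.0, -0.001, -1.0]]
wrist_force: [0.2, -0.4, 0.3]
gripper_width: 0.65
t 28.98 pos [0.5857 0.097  0.2231] phi 177.0 w 0.650 F [ 0.2 -0.4  0.3]
shift [-0.3072  0.7028  0.0097] turn [-0.0004  0.0001  0.0001] dist 0.230 deg 0.1
```

Move away and do the final check.

```bash
python3 -m creep '[[0.65,-0.05,0.11,0,0,0,0],[0.65,-0.1,0.23,0,0,0,0],[0.65,-0.15,0.35,0,0,0,0],[0.65,-0.2,0.47,0,0,0,0],[0.65,-0.25,0.57,0,0,0,0]]'; python3 -m creep '[[0.65,0,0,0,0,0,0],[0.65,0,0,0,0,0,0],[0.65,0,0,0,0,0,0]]'
python3 - <<'E'
from h import *
for n in('scene','top'): 
    i=r.capture(n); cv2.imwrite(f'pics/z_{n}.png',i)
    for t,g,z in(('candlestick',(.574,-.128),.013),('vase',(.586,.097),.013),('pedestal',(.686,-.018),.013),('cup',(.686,-.018),.043),('burner',(.688,-.133),.01),('statuette',(.703,.098),.01),('bell',(.662,-.36),0)):
        for d in r.outline_of(n,t):
            m=d['pixels']; 
            if m.sum()<20: continue
            c=ray(n,cen(m),z+.03)
            if np.hypot(*(c[:2]-g))<.06: print(n,t,round(d['score'],2),m.sum(),*[np.round(q,4) for q in fit(t,{n:m},g,z)])
cv2.imwrite('pics/z_s.png',cv2.resize(cv2.imread('pics/z_scene.png')[150:310,130:370],None,fx=3,fy=3))
cv2.imwrite('pics/z_t.png',cv2.resize(cv2.imread('pics/z_top.png')[130:240,200:440],None,fx=3,fy=3))
E
```

```text
time_s: 29.4
tcp_pos: [0.4168, 0.1808, 0.2237]
ee_rot: [[-0.052, -0.999, 0.002], [-0.999, 0.052, 0.001], [-0.001, -0.002, -1.0]]
wrist_force: [0.5, 0.4, 0.2]
gripper_width: 0.651
time_s: 29.65
tcp_pos: [0.4172, 0.1812, 0.2246]
ee_rot: [[-0.052, -0.999, 0.003], [-0.999, 0.052, 0.002], [-0.002, -0.003, -1.0]]
wrist_force: [-0.4, 0.2, 0.2]
gripper_width: 0.649
scene vase 0.82 559 [0.5817 0.0956] 0.1141
scene pedestal 0.86 289 [ 0.6882 -0.0189 -0.004 ] 0.489
scene cup 0.57 389 [ 0.6899 -0.0199] 0.0729
scene burner 0.8 773 [ 0.6843 -0.133 ] 0.1132
scene statuette 0.8 692 [0.7045 0.0967] 0.162
scene bell 0.79 419 [ 0.6628 -0.3627] 0.1128
top candlestick 0.81 273 [ 0.5744 -0.1263] 0.2222
top vase 0.71 372 [0.5858 0.1006] 0.1124
top pedestal 0.67 152 [ 0.6822 -0.0139  0.0442] 0.6878
top cup 0.81 374 [ 0.6856 -0.018 ] 0.0993
top burner 0.79 739 [ 0.6866 -0.1295] 0.07
top statuette 0.72 497 [0.704 0.099] 0.2171
top bell 0.63 365 [ 0.6607 -0.3571] 0.1426
```

View pics/z_s.png

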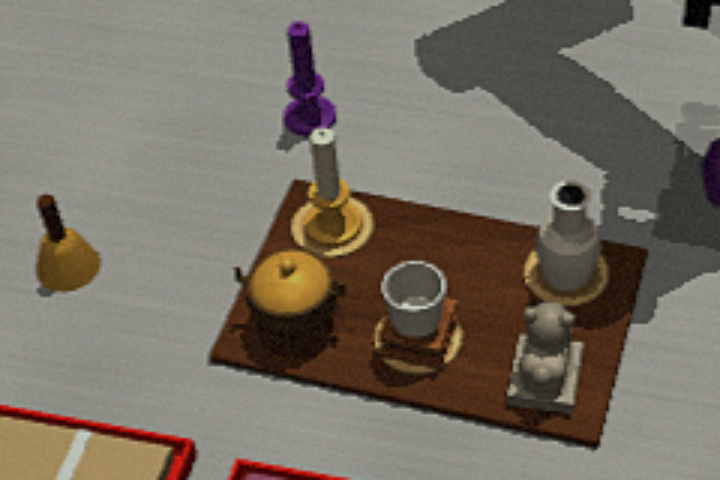

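View pics/z_t.png

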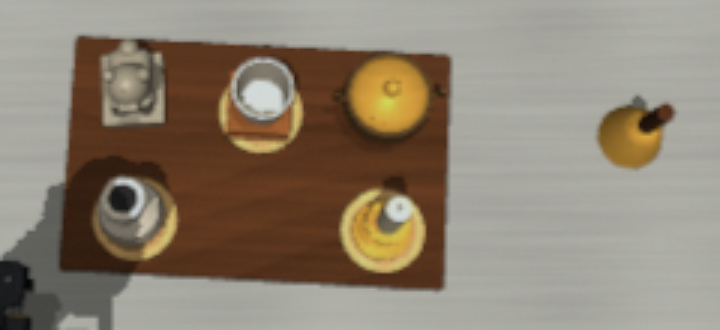

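Both views show all four things upright and in place, with burner, statuette and bell where they were. Handing in.

```bash
python3 -c "
from station import r
print(r.finish_job())"
```

```text
the job is handed in; nothing more can be done
None
```

All four things are on the board, upright and let go, and I handed the job in at about 30 s; no verdict was reported.

**What I did:** I set the pedestal on the centre coaster and the cup on top of it. The burner is on the right, so the candlestick went on coaster_right and the vase on coaster_left. Each was lowered until the wrist force showed light contact (about 1–5 N) before I opened the fingers. The first grip on the vase pinched its shoulder, so I reopened, went up 6 mm and gripped the neck.

**Last checks:**

| Thing | Distance from the centre it stands on | How measured |
|---|---|---|
| Candlestick | about 1 mm | outline fit in each camera |
| Vase | about 2–3 mm | outline fit in each camera |
| Pedestal | about 3–4 mm | overlay after placing |
| Cup | about 3 mm (from the pedestal) | overlay after placing |

- **Bystanders:** The burner, statuette and bell looked unmoved. Their fitted positions were mostly within 2–4 mm of the first ones, which is about the accuracy of the fits; the worst was 8 mm for the burner in the scene camera.
- **What disagreed:** The two cameras differ by about 2–4 mm throughout. In the last pictures the pedestal fits were poor because the cup hides much of it, and the network did not report the candlestick in the scene camera. For the pedestal I relied on the earlier overlay and for the candlestick on the earlier fits, as well as on how both look in the last pictures.

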